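# Press a watch glass home with the folding-crank press

### The arm

A 6-joint arm with a two-finger parallel gripper is mounted at the origin on a cart in front of the work surface, level with it; the furniture and walls round the work are solid. World frame = base frame: x ahead of the robot, y to its left, z up, the work surface at z = 0. Lengths are in m, angles in rad, forces in N, time in s.
With the tool pointing down it reaches from about 0.275 to 0.825 m from the base axis. Payload 5.2 kg.
Tool frame: the origin (TCP) lies at the very end of the fingers, on their centre line; the grasp point (between the pads) lies 19 mm behind it; z points along the fingers, y is the line along which they close (so a half turn about z gives the same grasp; the last joint's range is limited). The gripper opens to 93 mm and grips with 3 to 60 N. Pads are 15 mm wide; open, the fingers measure 128 mm over their backs; the gripper's body (75 mm by 188 mm) begins 65 mm behind the grasp point.
Start: joints at [-0.203, 0.259, 1.535, -0, 1.348, -0.203], TCP at [0.55, 0, 0.219] pointing down, gripper open.
Joint ranges: [-3.14, 3.14], [-0.91, 2.08], [0.19, 2.58], [-1.22, 4.36], [0.22, 2.71], [-3.12, 3.12]. Speed limits (rad/s): [2.57, 2.57, 3.14, 3.14, 3.14, 3.14].

### API

Orientations are given as a 3x3 rotation matrix whose columns are the frame's x, y, z axes.
In Python, from plant import robot, grab_frame, ticket, cut_out, pinpoint gives the robot as it stands.
- The arm moves only by the tool apply_moves, never from a script. Its argument "commands" is a list of rows, each an object with "hand": the finger opening in mm, from 0 to 93; "linear": the shift along the world's x, y, z normalised to -1 to 1, where 1 is 0.04 m, a list of three; "turn": the turn, a rotation vector about the world's x, y, z normalised to -1 to 1, where 1 is 0.12 rad, a list of three. A call has 1 to 12 rows; each row shifts and turns the commanded pose from where the row before left it; what a row does not reach is not made up. A row lasts 1/8 s, in which the tool goes at most 62.5 mm and 10.7 degrees, less where a joint would pass 70% of its speed; a pose out of reach is approached as far as the arm can. A call with a number of a shift or a turn outside -1 to 1 is refused whole. A call with a gripper value outside its range is refused whole. The fingers move at their own pace and stop on an object; "force" is the grip in N (left out, the last holds). Time passes only in rows, so rows that do not move let the fingers close. It gives the time, the measured TCP pose, the force, the opening and the grip force at its end, in the units of the state.
- robot.read_state(): the state, without advancing time (a new reading comes with each control period).
- grab_frame(name): name is "scene" or "side" or "wrist"; returns a dict with "color" (420x560x3 uint8, blue, green, red), "fovy" (degrees; the focal length in pixels is half the picture's height over the tangent of half this angle, whatever the lens; pixels are square), "cx", "cy" (the principal point, pixels), "k1" (the pictures are not rectified: a ray, as slopes to the right and down, at radius r is drawn at 1 + k1 r^2 times it, then the intrinsics apply), "xyz" and "orientation" of the camera in the world. Camera axes: x right, y up, looking along -z (the intrinsics and any distortion apply to the point x, -y, -z); pixel columns grow to the right and rows downward; lengths in m; the calibration is good to about 2 mm. A picture is of the moment at which its call begins. There is no depth.
- ticket.hand_in(): hands the job in; it is judged then, once.
Trained networks look in a picture, given as the dict that the camera call returned (one of the last four; its "shot" number tells which), for a name from the list of things; names that differ only in an ending like _2 or _b are one class to them, and where a whole thing is asked for, a point or a joint stands for the part that bears it (a point fixed in the world has none). Each returns a list of dicts, best first, with "score" (0 to 1); they miss things now and then, are a little off and sometimes report something else, mostly with a low value. They report only what shows in the picture. A call takes as long as a camera call. They do not tell look-alikes from the thing itself.
- cut_out(picture, label): "region" (420x560 bool, what is visible of it) and "centre" ([column, row] in pixels, amid what is visible of it).
- pinpoint(picture, label): "centre" ([column, row] in pixels: a listed point, or the origin of a listed thing).
The state is a dict: "clock": time; "joints": joint angles; "qvel": joint speeds; "joint_torque": joint torques, N m; "eef_pos": TCP position; "orientation": TCP orientation; "wrist_force": force on the tool from outside, world axes, zero at the start; "ft_torque": the same for the moment, N m; "width": finger opening in m; "grip_force": force on a finger pad.
Only numpy, scipy, OpenCV 4.12 (cv2) and the standard library are available. Lean on these libraries where they do the work, as an engineer would, in place of code of your own. Each camera call takes 0.05 s, during which the arm holds its last target. There are 200 camera calls.

### The job

A new glass has been set in the gasket of the watch that lies in the press, but it still stands proud. First fold out the handle of the press's crank, which lies folded back over the crank arm, until it stands upright; then wind the crank clockwise (seen from above) to press the glass fully home, until you feel it bear firmly on its stop, but do not force it beyond that, because the glass cracks. Then wind back until the die stands well clear (at least 8 mm) above the glass, and let go with the handle left standing upright; do not touch the watch with the gripper, leave it lying in its nest, and do not disturb the tweezers, loupe or brass tin beside the press.

Things in the scene. Friction and masses are not known exactly. Their poses are not given: they have to be found in the camera images.
- press: Small bench screw press for watch glasses, bolted to the bench: grey cast C-frame 100 mm deep, 76 mm wide, 126 mm high with the column at its back (the +x side of its frame). Origin on the vertical spindle axis at the underside of the base, on the bench top; z up. The crank on top of it is the highest part.
- crank_axis (a point): Point on the spindle axis (about which the crank turns), 134 mm above the bench, inside the crank's hub. The hub is 23 mm in diameter, the arm 12 mm wide; both lie between 132 and 144 mm above the bench.
- handle_pin (a point): Centre of the hinge pin of the folding handle, in the steel clevis at the end of the crank arm: 42 mm from the spindle axis, 159 mm above the bench; goes round with the crank. The pin is level, at right angles to the arm. The clevis is 20 mm wide across the pin (24 mm with the pin's heads), reaches 8 mm from the pin along the arm and 6 mm above it.
- handle_grip (a point): Point on the axis of the handle's black barrel (17 mm in diameter, revolving, 13 to 57 mm from the pin), 44 mm from the pin. Folded, the barrel lies level at the pin's height, from the pin inward over the arm and across the spindle axis, 6 mm or more clear of hub and arm; unfolded it stands upright over the pin. Pinched along the pin, it pivots on the pads' edges and lags.
- handle (a joint): Fold angle of the handle, rad: 0 folded flat over the arm, 1.57 upright (stop). Spring washers on the pin make it stiff (0.1 N m, 2 to 3 N to lift it 44 mm from the pin; more if tightly pinched), so it stays wherever it is left. A push of more than 2 N toward the spindle would fold it down again; pushes round the circle do not.
- crank (a joint): Turn of the crank, rad, growing clockwise seen from above, 0 to 11.78; starts between 1.8 and 5. The die goes down 16 mm a turn (2.55 mm per rad). The crank stays at one height while it turns. Free turning takes about 0.7 N at the handle (friction 0.03 N m).
- die_face (a point): Centre of the lower face of the white nylon pressing die (25 mm in diameter) on the steel quill under the press's head; it goes straight down on the spindle axis as the crank winds clockwise.
- watch: Loose round steel watch case without strap, 38 mm wide (lugs to 47 mm), rim 8.5 mm high, 0.12 kg, dial up in the nest. Origin at the centre of its underside, z up. Its gasket resists the glass with a steady 60 N (3 to 4.5 N at the crank handle); at the stop this climbs steeply. Bearing firmly: over 70 N at the die (5 N at the handle); the glass cracks above 120 N (6.6 to 8 N).
- glass_top (a point): Centre of the top of the watch glass, a clear disc 29 mm wide and 2.6 mm thick in a white gasket ring; at first 9.7 to 12.7 mm above the watch's underside. It still has 1.4 to 2 mm to go; its stop lies deeper or shallower from watch to watch (top at 8.3 to 10.7 mm when home), so it is found by feel.
- nest (a point): Centre of the floor of the white nylon nest on the press's base, 26 mm above the bench, on the spindle axis; recess 41 mm in diameter and 3 mm deep.
- tweezers: Bystander: fine steel tweezers, 105 mm long, 5 mm high, lying on the bench to the right of the press. Origin at the centre of the underside.
- loupe_stand: Bystander: small black folding loupe, 29 x 28 x 31 mm, to the left of the press. Origin at the centre of the underside.
- brass_tin: Bystander: round lidded brass tin, 62 mm in diameter, 23 mm high, at the left behind the press. Origin at the centre of the underside.
There are look-alikes about, which are no part of the job. What is meant by the watch is not red, and is the smaller of those in its own colour.

How it is judged:
By the outcome, as a careful person would: the job done as asked, in the order asked, and still so for the second after the job is handed in, with the robot touching nothing.
It also fails if it takes over 72 s, if anything falls off the work surface, if the arm or the gripper's body presses on something with over 40 N, if the wrist force passes 120 N, or if a joint passes its speed limit or range.

## Working session

There is one attempt and no reset: what is moved stays moved. The work goes in short steps, Python scripts to look and compute and a tool call to move; the robot and the scene stay as the last step left them, time stands still between calls to the robot, and variables do not carry over. Pictures are saved under pics/ and viewed, at most 10 in all, crops included, and the job is handed in when it is done.

Besides the shell and the picture viewer there is one more tool, called after "Emit:" as name([rows], argument=value, ...), one row to a line, values as JSON. apply_moves: Moves the arm, as the interface text tells. Its arguments: {"type":"object","properties":{"commands":{"type":"array"},"force":{"type":"number"}},"required":["commands"]}

```bash
mkdir -p pics; ls; cat > h.py <<'E'
import numpy as np, cv2
from plant import robot, grab_frame, ticket, cut_out, pinpoint
def ray(p,uv):
    f=p["color"].shape[0]/2/np.tan(np.radians(p["fovy"])/2)
    d=np.array([(uv[0]-p["cx"])/f,(uv[1]-p["cy"])/f]); s=d.copy()
    for _ in range(20): s=d/(1+p["k1"]*(s@s))
    v=np.array(p["orientation"])@np.array([s[0],-s[1],-1.]); return np.array(p["xyz"]),v/np.linalg.norm(v)
def proj(p,X):
    f=p["color"].shape[0]/2/np.tan(np.radians(p["fovy"])/2)
    c=np.array(p["orientation"]).T@(np.array(X)-np.array(p["xyz"])); s=np.array([c[0],-c[1]])/-c[2]
    s=s*(1+p["k1"]*(s@s)); return s*f+[p["cx"],p["cy"]]
def atz(p,uv,z):
    o,v=ray(p,uv); return o+v*(z-o[2])/v[2]
def tri(L):
    A=0;b=0
    for p,uv in L:
        o,v=ray(p,uv); M=np.eye(3)-np.outer(v,v); A=A+M; b=b+M@o
    return np.linalg.solve(A,b)
E
python3 - <<'E'
from h import *
P={}
for n in ["scene","side","wrist"]:
    p=P[n]=grab_frame(n); cv2.imwrite(f"pics/{n}0.png",p["color"])
    print(n,np.round(p["xyz"],3),p["fovy"],p["k1"])
    for l in ["press","crank_axis","handle_pin","handle_grip","die_face","watch","glass_top","nest"]:
        r=pinpoint(p,l); print(l,[(np.round(q["centre"]).tolist(),round(q["score"],2)) for q in r[:3]])
E
```

```text
pics
scene [-0.019 -0.318  0.508] 54.19295770508551 -0.010027433159153542
press [([294.0, 260.0], 0.6)]
crank_axis [([294.0, 210.0], 0.63)]
handle_pin [([293.0, 208.0], 0.53)]
handle_grip [([295.0, 210.0], 0.34)]
die_face []
watch [([169.0, 260.0], 0.79), ([412.0, 296.0], 0.54), ([296.0, 252.0], 0.53)]
glass_top [([168.0, 252.0], 0.61), ([298.0, 251.0], 0.57), ([411.0, 291.0], 0.52)]
nest [([298.0, 248.0], 0.65)]
side [0.176 0.809 0.547] 46.96444860027633 -0.026826438089179585
press [([261.0, 252.0], 0.87), ([262.0, 192.0], 0.51)]
crank_axis [([259.0, 193.0], 0.83)]
handle_pin [([280.0, 178.0], 0.79), ([262.0, 249.0], 0.41)]
handle_grip [([260.0, 180.0], 0.62)]
die_face [([259.0, 231.0], 0.46)]
watch [([253.0, 356.0], 0.93), ([261.0, 237.0], 0.61), ([306.0, 200.0], 0.56)]
glass_top [([252.0, 346.0], 0.84), ([311.0, 196.0], 0.49), ([262.0, 239.0], 0.4)]
nest [([264.0, 241.0], 0.81)]
wrist [0.55  0.084 0.384] 58.60048133132874 -0.03966516511947771
press []
crank_axis [([444.0, 48.0], 0.64)]
handle_pin [([396.0, 85.0], 0.73)]
handle_grip [([470.0, 44.0], 0.63)]
die_face [([394.0, 60.0], 0.6)]
watch [([396.0, 62.0], 0.83), ([396.0, 295.0], 0.57), ([470.0, 42.0], 0.26)]
glass_top [([399.0, 62.0], 0.67)]
nest []
```

```bash
python3 - <<'E'
import cv2,numpy as np
a=cv2.imread("pics/scene0.png");b=cv2.imread("pics/side0.png");c=cv2.imread("pics/wrist0.png")
a2=cv2.resize(a[130:340,130:450],(400,262));b2=cv2.resize(b[120:330,130:450],(400,262));
top=np.hstack([a2,b2]); bot=np.hstack([cv2.resize(c,(400,300)),cv2.resize(b,(400,300))])
cv2.imwrite("pics/m0.png",np.vstack([top,bot]))
E
```

```text
(no output)
```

View pics/m0.png

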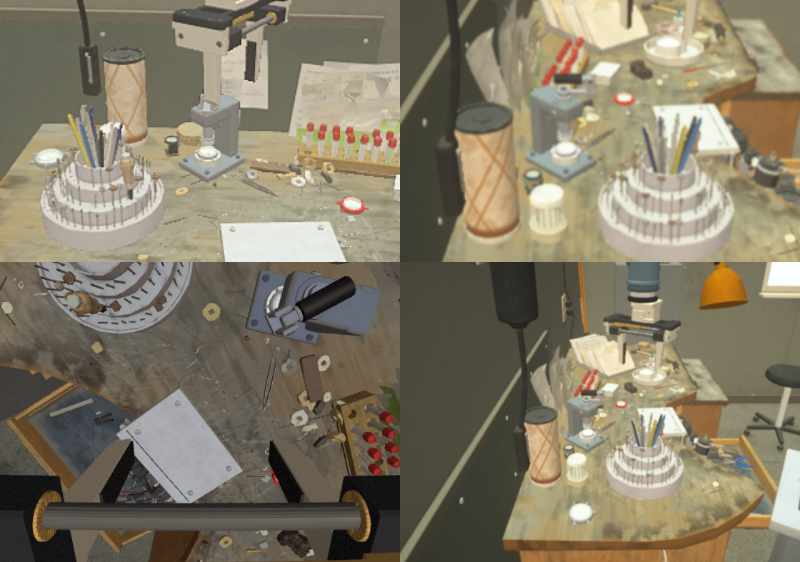

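The montage shows the press with its crank folded (wrist pin about (396,85), barrel running up and right to (490,35)). The tin, loupe and tweezers stand beside it, and a tiered tool tower is on its left. Next I triangulate.

```bash
python3 - <<'E'
from h import *
P={n:grab_frame(n) for n in ["scene","side","wrist"]}
def pk(p,l):
    r=pinpoint(p,l); return r[0]["centre"]
for l,z in [("crank_axis",.134),("handle_pin",.159),("handle_grip",.159)]:
    print(l,"tri side+wrist",np.round(tri([(P[n],pk(P[n],l)) for n in ["side","wrist"]]),4),"at z",{n:np.round(atz(P[n],pk(P[n],l),z)[:2],4).tolist() for n in P})
r=pk(P["scene"],"nest");s=pk(P["side"],"nest");print("nest",tri([(P["scene"],r),(P["side"],s)]),atz(P["scene"],r,.026),atz(P["side"],s,.026))
for l in ["handle_grip","press","crank","handle"]:
    for n in P:
        c=cut_out(P[n],l)
        if c: print(l,n,np.round(c[0]["centre"]),c[0]["region"].sum(),c[0]["score"])
s=robot.read_state(); print(s)
print(np.round(P["wrist"]["orientation"],3))
E
```

```text
crank_axis tri side+wrist [0.6786 0.1099 0.0078] at z {'scene': [0.6428, 0.1064], 'side': [0.5395, 0.2769], 'wrist': [0.6514, 0.1064]}
handle_pin tri side+wrist [0.6172 0.0866 0.1567] at z {'scene': [0.6301, 0.0955], 'side': [0.6162, 0.0908], 'wrist': [0.6152, 0.086]}Traceback (most recent call last):
  File "<stdin>", line 6, in <module>
  File "<stdin>", line 4, in pk
IndexError: list index out of range
```

Emit:
apply_moves([
  {"hand": 93, "linear": [0.4, 0.2, 0.6], "turn": [0, 0, 0]},
  {"hand": 93, "linear": [0.4, 0.2, 0.6], "turn": [0, 0, 0]},
  {"hand": 93, "linear": [0.4, 0.2, 0.5], "turn": [0, 0, 0]},
  {"hand": 93, "linear": [0.4, 0.2, 0.5], "turn": [0, 0, 0]},
  {"hand": 93, "linear": [0.4, 0.2, 0.5], "turn": [0, 0, 0]},
  {"hand": 93, "linear": [0, 0, 0], "turn": [0, 0, 0]},
])

```text
clock: 2.9
eef_pos: [0.6313, 0.0404, 0.3277]
orientation: [[-0.001, 1.0, 0.003], [1.0, 0.001, -0.0], [-0.0, 0.003, -1.0]]
wrist_force: [0.7, 0.7, 0.5]
width: 0.0928
grip_force: 0.0
```

```bash
python3 - <<'E'
from h import *
P={n:grab_frame(n) for n in ["scene","side","wrist"]}
s=robot.read_state(); print(s["eef_pos"],np.round(s["orientation"],3).tolist(),s["wrist_force"],s["clock"],np.round(s["joints"],2))
print(np.round(P["wrist"]["orientation"],3).tolist(),P["wrist"]["xyz"])
for l,z in [("crank_axis",.134),("handle_pin",.159),("handle_grip",.159),("nest",.026),("press",0),("die_face",.05),("watch",.026),("tweezers",0),("loupe_stand",0),("brass_tin",0)]:
    for n in P:
        for q in pinpoint(P[n],l)[:2]:
            print(l,n,np.round(q["centre"]),round(q["score"],2),np.round(atz(P[n],q["centre"],z)[:2],4).tolist())
for l in ["handle","crank"]:
    c=cut_out(P["wrist"],l)
    if c:
        y,x=np.nonzero(c[0]["region"]); m=[x.mean(),y.mean()]; w,v=np.linalg.eigh(np.cov(x,y)); print(l,m,np.sqrt(w),v[:,1],x.min(),x.max(),y.min(),y.max(),atz(P["wrist"],m,.159),c[0]["score"])
cv2.imwrite("pics/w1.png",P["wrist"]["color"])
E
```

```text
[0.62920414 0.0398442  0.32553975] [[0.0, 1.0, -0.002], [1.0, -0.0, 0.0], [0.0, -0.002, -1.0]] [ 0.5453569   0.07824846 -1.08639831] 3.05 [-0.11  0.37  1.13 -0.    1.65 -0.11]
[[1.0, -0.002, 0.001], [0.002, 0.954, 0.299], [-0.001, -0.299, 0.954]] [0.63020694 0.12395659 0.49074914]
crank_axis scene [293. 213.] 0.77 [0.6399, 0.1053]
crank_axis side [262. 193.] 0.9 [0.6565, 0.1004]
crank_axis wrist [308. 104.] 0.82 [0.6535, 0.108]
handle_pin scene [292. 207.] 0.5 [0.6183, 0.0927]
handle_pin side [282. 182.] 0.84 [0.6201, 0.084]
handle_pin wrist [268. 130.] 0.61 [0.6177, 0.0873]
handle_grip scene [298. 199.] 0.53 [0.6612, 0.1055]
handle_grip side [260. 180.] 0.75 [0.6632, 0.0957]
handle_grip wrist [311. 105.] 0.8 [0.6547, 0.1082]
handle_grip wrist [300.  96.] 0.54 [0.6453, 0.1156]
nest scene [294. 256.] 0.57 [0.6464, 0.1046]
nest side [262. 240.] 0.83 [0.6575, 0.1034]
press scene [293. 261.] 0.67 [0.6619, 0.1181]
press scene [295. 207.] 0.54 [0.9144, 0.2755]
press side [260. 253.] 0.6 [0.6558, 0.113]
press wrist [304.  99.] 0.66 [0.658, 0.1087]
press wrist [265. 134.] 0.45 [0.6078, 0.064
[... 429 characters left out ...]
ers side [286. 233.] 0.46 [0.6536, 0.0136]
tweezers wrist [298. 173.] 0.72 [0.6509, 0.0123]
loupe_stand scene [264. 250.] 0.6 [0.6634, 0.2033]
loupe_stand side [236. 271.] 0.72 [0.6617, 0.1908]
loupe_stand wrist [307.  30.] 0.91 [0.6597, 0.1892]
brass_tin scene [280. 240.] 0.71 [0.7257, 0.1988]
brass_tin wrist [366.  31.] 0.92 [0.7315, 0.1887]
handle [np.float64(298.65732586068856), np.float64(113.19455564451562)] [ 5.35845392 18.98504808] [-0.86444033  0.50273544] 264 329 91 135 [0.6443922  0.10155931 0.159     ] 0.65
crank [np.float64(293.1554404145078), np.float64(115.7720207253886)] [ 6.27100288 21.65949349] [-0.86387416  0.50370769] 257 329 92 143 [0.63965011 0.09935906 0.159     ] 0.56
```

View pics/w1.png

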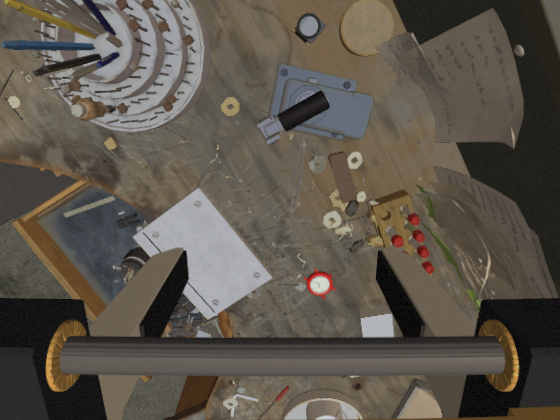

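The wrist view is clear: pin at (268,130), barrel to (325,95), hub at (308,104), which is about 30° in the world. I'll turn the tool so the fingers close along the pin, and go above the handle.

Emit:
apply_moves([
  {"hand": 93, "linear": [0.055, 0.14, 0], "turn": [0, 0, 0.97]},
  {"hand": 93, "linear": [0.055, 0.14, 0], "turn": [0, 0, 0.97]},
  {"hand": 93, "linear": [0.055, 0.14, 0], "turn": [0, 0, 0.97]},
  {"hand": 93, "linear": [0.055, 0.14, 0], "turn": [0, 0, 0.97]},
  {"hand": 93, "linear": [0.055, 0.14, 0], "turn": [0, 0, 0.97]},
  {"hand": 93, "linear": [0.055, 0.14, 0], "turn": [0, 0, 0.97]},
  {"hand": 93, "linear": [0.055, 0.14, 0], "turn": [0, 0, 0.97]},
  {"hand": 93, "linear": [0.055, 0.14, 0], "turn": [0, 0, 0.97]},
  {"hand": 93, "linear": [0.055, 0.14, 0], "turn": [0, 0, 0.97]},
  {"hand": 93, "linear": [0.055, 0.14, 0], "turn": [0, 0, 0.97]},
  {"hand": 93, "linear": [0.055, 0.14, 0], "turn": [0, 0, 0.97]},
  {"hand": 93, "linear": [0.055, 0.14, 0], "turn": [0, 0, 0.97]},
])

```text
clock: 6.15
eef_pos: [0.6565, 0.1074, 0.3266]
orientation: [[-0.986, 0.169, -0.0], [0.169, 0.986, 0.0], [0.0, 0.0, -1.0]]
wrist_force: [-0.2, -0.8, -0.4]
width: 0.0927
grip_force: 0.0
```

Emit:
apply_moves([
  {"hand": 70, "linear": [0, 0, -0.3], "turn": [0, 0, 0.97]},
  {"hand": 60, "linear": [0, 0, -0.3], "turn": [0, 0, 0.97]},
  {"hand": 60, "linear": [0, 0, -0.3], "turn": [0, 0, 0.97]},
  {"hand": 60, "linear": [0, 0, -0.3], "turn": [0, 0, 0.97]},
  {"hand": 60, "linear": [0, 0, -0.3], "turn": [0, 0, 0.97]},
  {"hand": 60, "linear": [0, 0, 0], "turn": [0, 0, 0.97]},
  {"hand": 60, "linear": [0, 0, 0], "turn": [0, 0, 0]},
])

```text
clock: 7.02
eef_pos: [0.6564, 0.1072, 0.2665]
orientation: [[-0.866, -0.5, -0.0], [-0.5, 0.866, -0.0], [0.0, 0.0, -1.0]]
wrist_force: [-0.7, 0.0, -0.0]
width: 0.0597
grip_force: 0.0
```

```bash
python3 - <<'E'
from h import *
P={n:grab_frame(n) for n in ["wrist","side"]}
s=robot.read_state(); print(s["eef_pos"],np.round(s["orientation"],3).tolist(),s["wrist_force"],s["clock"],np.round(s["joints"],2))
for l,z in [("crank_axis",.134),("handle_pin",.159),("handle_grip",.159),("press",0),("die_face",.05),("glass_top",.036),("nest",.026)]:
    for n in P:
        for q in pinpoint(P[n],l)[:2]:
            print(l,n,np.round(q["centre"]),round(q["score"],2),np.round(atz(P[n],q["centre"],z)[:2],4).tolist())
cv2.imwrite("pics/w2.png",np.hstack([cv2.resize(P["wrist"]["color"],(480,360)),cv2.resize(P["side"]["color"][150:300,200:330],(312,360))]))
E
```

```text
[0.6565239  0.10721157 0.2668827 ] [[-0.867, -0.499, 0.0], [-0.499, 0.867, -0.0], [-0.0, -0.0, -1.0]] [ 0.35755655 -0.28742893  0.75062819] 7.125 [-0.01  0.45  1.15 -0.    1.55 -2.1 ]
crank_axis wrist [279. 189.] 0.97 [0.6555, 0.1045]
crank_axis side [261. 191.] 0.67 [0.6608, 0.0945]
handle_pin side [281. 180.] 0.85 [0.6268, 0.0755]
handle_pin side [259. 238.] 0.48 [0.5432, 0.279]
handle_grip wrist [282. 202.] 0.79 [0.6572, 0.1082]
handle_grip side [258. 183.] 0.46 [0.6588, 0.11]
press wrist [281. 161.] 0.88 [0.657, 0.1067]
press side [263. 251.] 0.66 [0.6561, 0.1011]
press side [236. 271.] 0.47 [0.6629, 0.1891]
die_face side [260. 231.] 0.45 [0.6577, 0.1071]
die_face side [258. 182.] 0.31 [0.7959, -0.0919]
glass_top wrist [536. 160.] 0.96 [0.5102, 0.3424]
glass_top wrist [283. 163.] 0.74 [0.6523, 0.1062]
glass_top side [250. 346.] 0.82 [0.4982, 0.3751]
glass_top side [263. 238.] 0.66 [0.6505, 0.1084]
nest wrist [282. 162.] 0.86 [0.6535, 0.1053]
nest side [265. 243.] 0.58 [0.6476, 0.1081]
```

View pics/w2.png

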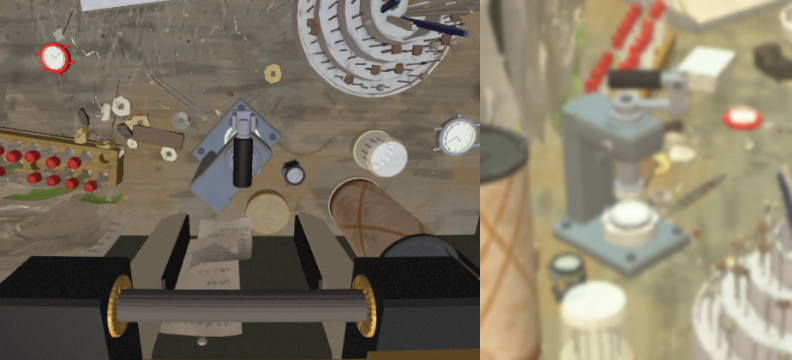

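The wrist view shows the barrel nearly vertical in the picture between the fingers (pin (282,140), end (283,215) in full pixels). A tall vase stands on the right. I'll check the vase's clearance and the barrel line.

```bash
python3 - <<'E'
from h import *
p=grab_frame("wrist");a=grab_frame("scene");b=grab_frame("side")
for l in ["handle","handle_grip","crank"]:
    for c in cut_out(p,l)[:1]:
        y,x=np.nonzero(c["region"]);
        print(l,c["score"],[(r,round(x[y==r].mean(),1),np.ptp(x[y==r])) for r in range(y.min(),y.max()+1,8)])
        for r in (y.min()+8,y.max()-4): print(np.round(atz(p,[x[y==r].mean(),r],.159),4))
g=cv2.cvtColor(p["color"],cv2.COLOR_BGR2GRAY)
for r in range(160,222,6):
    x=np.nonzero(g[r,255:315]<45)[0]+255
    if len(x): print(r,x.min(),x.max(),np.round(atz(p,[(x.min()+x.max())/2,r],.163),4))
print("vase top",tri([(a,(228,170)),(b,(200,208))]),"pencils",tri([(a,(194,224)),(b,(362,212))]))
cv2.imwrite("pics/ab.png",np.hstack([a["color"][100:380,100:400],b["color"][100:380,150:450]]))
E
```

```text
handle 0.69 [(139, np.float64(284.0), np.int64(8)), (147, np.float64(283.5), np.int64(11)), (155, np.float64(283.5), np.int64(13)), (163, np.float64(283.0), np.int64(22)), (171, np.float64(283.0), np.int64(22)), (179, np.float64(283.0), np.int64(22)), (187, np.float64(282.5), np.int64(21)), (195, np.float64(282.0), np.int64(22)), (203, np.float64(282.0), np.int64(22)), (211, np.float64(282.0), np.int64(22)), (219, np.float64(282.0), np.int64(8))]
[0.6206 0.088  0.159 ]
[0.6667 0.1131 0.159 ]
handle_grip 0.86 [(161, np.float64(275.0), np.int64(4)), (169, np.float64(283.0), np.int64(22)), (177, np.float64(283.5), np.int64(23)), (185, np.float64(283.0), np.int64(22)), (193, np.float64(282.5), np.int64(21)), (201, np.float64(282.0), np.int64(20)), (209, np.float64(281.5), np.int64(21)), (217, np.float64(281.5), np.int64(17))]
[0.6349 0.0959 0.159 ]
[0.6669 0.1127 0.159 ]
crank 0.97 [(129, np.float64(283.5), np.int64(23)), (137, np.float64(284.0), np.int64(28)), (145, np.float64(283.5), np.int64(31)), (153, np.float64(283.5), np.int64(23)), (161, np.float64(283.5), np.int64(21)), (169, np.float64(283.5), np.int64(23)), (177, np.float64(283.0), np.int64(22)), (185, np.float64(282.0), np.int64(24)), (193, np.float64(282.5), np.int64(27)), (201, np.float64(283.0), np.int64(22)), (209, np.float64(283.5), np.int64(21)), (217, np.float64(282.5), np.int64(17))]
[0.6141 0.0847 0.159 ]
[0.6663 0.1137 0.159 ]
160 275 275 [0.6313 0.0871 0.163 ]
166 273 294 [0.6321 0.0947 0.163 ]
172 273 294 [0.6359 0.0969 0.163 ]
178 273 294 [0.6398 0.0992 0.163 ]
184 273 294 [0.6438 0.1015 0.163 ]
190 273 293 [0.6479 0.1035 0.163 ]
196 273 293 [0.652  0.1058 0.163 ]
202 273 293 [0.656  0.1082 0.163 ]
208 272 293 [0.6603 0.1102 0.163 ]
214 272 292 [0.6646 0.1123 0.163 ]
vase top [0.64847186 0.29045398 0.18942315] pencils [0.41973611 0.16679482 0.18464993]
```

View pics/ab.png

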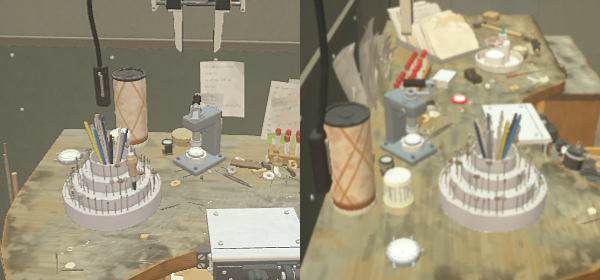

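The clearances are fine: the vase top is near (0.65,0.29,0.19) and the pencils are far off. Now I go down astride the barrel and pinch it.

Emit:
apply_moves([
  {"hand": 50, "linear": [0, 0, -0.7], "turn": [0, 0, 0]},
  {"hand": 40, "linear": [0, 0, -0.7], "turn": [0, 0, 0]},
  {"hand": 40, "linear": [0, 0, -0.7], "turn": [0, 0, 0]},
  {"hand": 40, "linear": [0, 0, -0.6], "turn": [0, 0, 0]},
  {"hand": 40, "linear": [0, 0, -0.25], "turn": [0, 0, 0]},
  {"hand": 30, "linear": [0, 0, 0], "turn": [0, 0, 0]},
  {"hand": 22, "linear": [0, 0, 0], "turn": [0, 0, 0]},
  {"hand": 10, "linear": [0, 0, 0], "turn": [0, 0, 0]},
  {"hand": 10, "linear": [0, 0, 0], "turn": [0, 0, 0]},
  {"hand": 10, "linear": [0, 0, 0], "turn": [0, 0, 0]},
], force=10)

```text
clock: 9.38
eef_pos: [0.6568, 0.1078, 0.1497]
orientation: [[-0.866, -0.501, 0.002], [-0.501, 0.866, 0.001], [-0.002, -0.0, -1.0]]
wrist_force: [-1.0, 2.9, 4.5]
width: 0.0166
grip_force: 10.0
```

```bash
python3 - <<'E'
from h import *
s=robot.read_state(); print({k:np.round(s[k],4).tolist() for k in s})
# arc rows: pinch point at radius R from pin, tool tilt tau = 0.6*alpha about axis a (d->z)
d=np.array([np.cos(np.radians(29)),np.sin(np.radians(29)),0]); z=np.array([0,0,1.]); a=np.cross(d,z)
pin=np.array([.617,.0857,.159]); p0=np.array(s["eef_pos"]); g0=p0+[0,0,.012]
print("axis",a,"rel",(g0-pin)@d,(g0-pin)@np.cross(z,d),g0[2]-pin[2])
R=(g0-pin)@d
prev=p0; n=12
for i in range(1,n+1):
    al=np.radians(90)*i/n; tau=.7*al
    g=g0-R*d+R*(d*np.cos(al)+z*np.sin(al)); t=-z*np.cos(tau)+d*np.sin(tau); T=g+t*.012
    print(i,np.round((T-prev)/.04,2),"turn",np.round(a*(.7*np.pi/2/n)/.12,2),np.round(T,3)); prev=T
E
```

```text
{'clock': 9.375, 'joints': [-0.005, 0.5106, 1.3297, 0.0008, 1.2997, -2.1006], 'qvel': [-0.0007, 0.0016, -0.0016, -0.0022, -0.0001, 0.0003], 'joint_torque': [-2.2485, -54.359, -26.5605, -1.2117, -0.1845, -0.0429], 'eef_pos': [0.6568, 0.1078, 0.1497], 'orientation': [[-0.8655, -0.5009, 0.0017], [-0.5009, 0.8655, 0.0008], [-0.0019, -0.0001, -1.0]], 'wrist_force': [-0.9668, 2.8707, 4.5147], 'ft_torque': [0.7399, 0.0444, -0.0601], 'grip_force': 9.9587, 'width': 0.0166}
axis [ 0.48480962 -0.87461971  0.        ] rel 0.04555262996081885 4.794794340681713e-05 0.002675265469775562
1 [0.02 0.01 0.15] turn [ 0.37 -0.67  0.  ] [0.657 0.108 0.156]
2 [-0.   -0.    0.15] turn [ 0.37 -0.67  0.  ] [0.657 0.108 0.162]
3 [-0.02 -0.01  0.15] turn [ 0.37 -0.67  0.  ] [0.657 0.108 0.168]
4 [-0.03 -0.02  0.14] turn [ 0.37 -0.67  0.  ] [0.655 0.107 0.173]
5 [-0.05 -0.03  0.13] turn [ 0.37 -0.67  0.  ] [0.653 0.106 0.179]
6 [-0.06 -0.04  0.13] turn [ 0.37 -0.67  0.  ] [0.651 0.104 0.184]
7 [-0.08 -0.04  0.11] turn [ 0.37 -0.67  0.  ] [0.648 0.103 0.188]
8 [-0.09 -0.05  0.1 ] turn [ 0.37 -0.67  0.  ] [0.644 0.101 0.192]
9 [-0.1  -0.06  0.09] turn [ 0.37 -0.67  0.  ] [0.64  0.098 0.196]
10 [-0.11 -0.06  0.07] turn [ 0.37 -0.67  0.  ] [0.636 0.096 0.198]
11 [-0.11 -0.06  0.05] turn [ 0.37 -0.67  0.  ] [0.631 0.094 0.2  ]
12 [-0.12 -0.07  0.03] turn [ 0.37 -0.67  0.  ] [0.626 0.091 0.202]
```

Emit:
apply_moves([
  {"hand": 10, "linear": [0.02, 0.01, 0.15], "turn": [0.37, -0.67, 0]},
  {"hand": 10, "linear": [0, 0, 0.15], "turn": [0.37, -0.67, 0]},
  {"hand": 10, "linear": [-0.02, -0.01, 0.15], "turn": [0.37, -0.67, 0]},
  {"hand": 10, "linear": [-0.03, -0.02, 0.14], "turn": [0.37, -0.67, 0]},
  {"hand": 10, "linear": [-0.05, -0.03, 0.13], "turn": [0.37, -0.67, 0]},
  {"hand": 10, "linear": [-0.06, -0.04, 0.13], "turn": [0.37, -0.67, 0]},
])

```text
clock: 10.12
eef_pos: [0.6501, 0.1036, 0.1821]
orientation: [[-0.735, -0.498, 0.459], [-0.429, 0.867, 0.254], [-0.525, -0.01, -0.851]]
wrist_force: [0.8, 6.5, -4.0]
width: 0.0165
grip_force: 10.0
```

```bash
python3 - <<'E'
from h import *
s=robot.read_state(); print(np.round(s["eef_pos"],4),np.round(s["orientation"],2).tolist(),s["wrist_force"],s["width"],np.round(s["joints"],2))
a=grab_frame("scene");b=grab_frame("side")
cv2.imwrite("pics/c1.png",np.hstack([cv2.resize(a["color"][130:300,220:370],(400,453)),cv2.resize(b["color"][130:280,190:322],(400,453))]))
E
```

```text
[0.6501 0.1036 0.1821] [[-0.74, -0.5, 0.46], [-0.43, 0.87, 0.25], [-0.52, -0.01, -0.85]] [ 0.81189318  6.54173662 -4.01639277] 0.01648507070428723 [-0.21  0.22  1.82  0.54  0.73 -2.65]
```

View pics/c1.png

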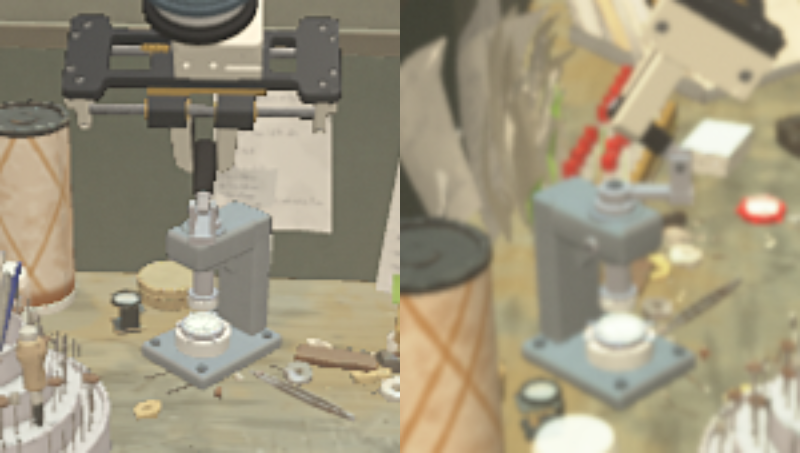

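The handle has lifted to roughly 45° and follows the fingers. I'll carry on with less tilt, because joint 5 is getting low, and go a little past upright.

Emit:
apply_moves([
  {"hand": 10, "linear": [-0.09, -0.05, 0.1], "turn": [0.15, -0.27, 0]},
  {"hand": 10, "linear": [-0.1, -0.055, 0.09], "turn": [0.15, -0.27, 0]},
  {"hand": 10, "linear": [-0.11, -0.06, 0.08], "turn": [0.15, -0.27, 0]},
  {"hand": 10, "linear": [-0.12, -0.065, 0.06], "turn": [0.15, -0.27, 0]},
  {"hand": 10, "linear": [-0.12, -0.065, 0.04], "turn": [0.15, -0.27, 0]},
  {"hand": 10, "linear": [-0.12, -0.065, 0.02], "turn": [0.15, -0.27, 0]},
  {"hand": 10, "linear": [-0.1, -0.05, 0], "turn": [0, 0, 0]},
])

```text
clock: 11.1
eef_pos: [0.6207, 0.0911, 0.2026]
orientation: [[-0.632, -0.493, 0.598], [-0.364, 0.87, 0.332], [-0.684, -0.008, -0.729]]
wrist_force: [1.9, 1.7, -12.0]
width: 0.0164
grip_force: 10.0
```

```bash
python3 - <<'E'
from h import *
s=robot.read_state(); print(np.round(s["eef_pos"],4),np.round(s["orientation"],2).tolist(),s["wrist_force"],s["width"],np.round(s["joints"],2))
a=grab_frame("scene");b=grab_frame("side")
cv2.imwrite("pics/c2.png",np.hstack([cv2.resize(a["color"][130:300,220:370],(400,453)),cv2.resize(b["color"][130:280,190:322],(400,453))]))
E
```

```text
[0.6207 0.0911 0.2026] [[-0.63, -0.49, 0.6], [-0.36, 0.87, 0.33], [-0.68, -0.01, -0.73]] [  1.85102258   1.68354828 -11.99781317] 0.016364866432744134 [-0.36  0.12  2.03  0.95  0.69 -3.11]
```

View pics/c2.png

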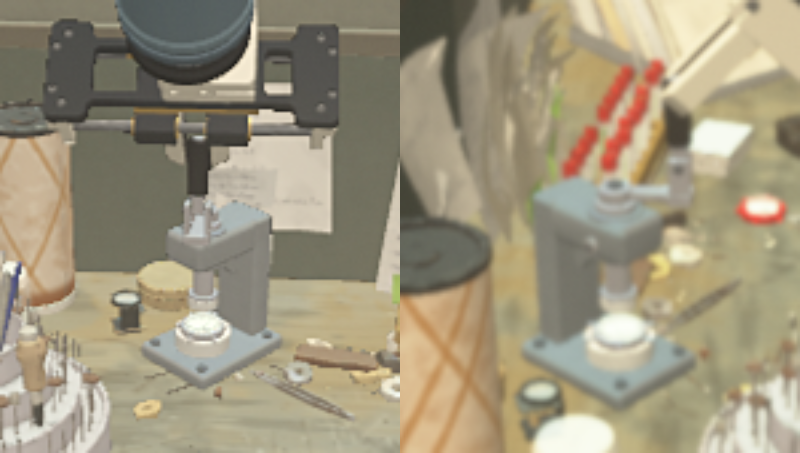

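The handle looks upright, with the grip point over the pin. I'll open and tilt back to vertical, still straddling the barrel, to move joint 6 away from its limit.

Emit:
apply_moves([
  {"hand": 40, "linear": [0, 0, 0], "turn": [0, 0, 0]},
  {"hand": 40, "linear": [0, 0, 0], "turn": [-0.2, 0.35, 0]},
  {"hand": 40, "linear": [0, 0, -0.02], "turn": [-0.38, 0.69, 0]},
  {"hand": 40, "linear": [0, -0.02, -0.02], "turn": [-0.38, 0.69, 0]},
  {"hand": 40, "linear": [0, -0.02, -0.02], "turn": [-0.38, 0.69, 0]},
  {"hand": 40, "linear": [0, -0.02, -0.02], "turn": [-0.38, 0.69, 0]},
  {"hand": 40, "linear": [0, -0.02, -0.02], "turn": [-0.38, 0.69, 0]},
  {"hand": 40, "linear": [0, -0.02, -0.02], "turn": [-0.38, 0.69, 0]},
  {"hand": 40, "linear": [0, 0, 0], "turn": [-0.38, 0.69, 0]},
  {"hand": 40, "linear": [0, 0, 0], "turn": [-0.2, 0.35, 0]},
  {"hand": 40, "linear": [0, 0, 0], "turn": [0, 0, 0]},
])

```text
clock: 12.58
eef_pos: [0.6248, 0.0875, 0.2019]
orientation: [[-0.868, -0.496, 0.006], [-0.496, 0.868, -0.001], [-0.005, -0.004, -1.0]]
wrist_force: [0.0, 0.2, -0.1]
width: 0.0401
grip_force: 0.0
```

```bash
python3 - <<'E'
from h import *
s=robot.read_state(); print(np.round(s["eef_pos"],4),np.round(s["orientation"],3).tolist(),s["wrist_force"],s["width"],np.round(s["joints"],2),s["clock"])
P={n:grab_frame(n) for n in ["scene","side","wrist"]}
for n in P:
    for l,z in [("handle_pin",.159),("handle_grip",.203),("crank_axis",.134),("die_face",.06),("glass_top",.036)]:
        for q in pinpoint(P[n],l)[:1]: print(n,l,np.round(q["centre"]),round(q["score"],2),np.round(atz(P[n],q["centre"],z)[:2],4))
a,b,w=[P[n]["color"] for n in P]
cv2.imwrite("pics/c3.png",np.hstack([cv2.resize(a[150:250,240:340],(250,300)),cv2.resize(b[140:280,195:335],(300,300)),cv2.resize(w[100:350,180:400],(250,300))]))
E
```

```text
[0.6248 0.0875 0.2019] [[-0.868, -0.496, 0.006], [-0.496, 0.868, -0.001], [-0.005, -0.004, -1.0]] [ 0.02011126  0.15812731 -0.13825659] 0.040089204593894104 [-0.04  0.41  1.36 -0.    1.37 -2.13] 12.575
scene handle_pin [294. 206.] 0.82 [0.6247 0.0945]
scene handle_grip [294. 186.] 0.49 [0.6239 0.0936]
scene crank_axis [298. 210.] 0.76 [0.6576 0.1042]
scene die_face [294. 242.] 0.55 [0.6486 0.1081]
scene glass_top [412. 294.] 0.65 [ 0.6435 -0.1628]
side handle_pin [282. 181.] 0.87 [0.6211 0.0793]
side handle_grip [280. 160.] 0.41 [0.6241 0.0843]
side crank_axis [262. 192.] 0.83 [0.6587 0.097 ]
side die_face [262. 229.] 0.5 [0.6504 0.1125]
side glass_top [254. 344.] 0.71 [0.4948 0.3704]
wrist handle_pin [287. 228.] 0.75 [0.6195 0.0882]
wrist handle_grip [290. 260.] 0.96 [0.6186 0.0891]
wrist crank_axis [283. 268.] 0.9 [0.6553 0.1057]
wrist glass_top [ 31. 110.] 0.71 [ 0.6773 -0.1366]
```

View pics/c3.png

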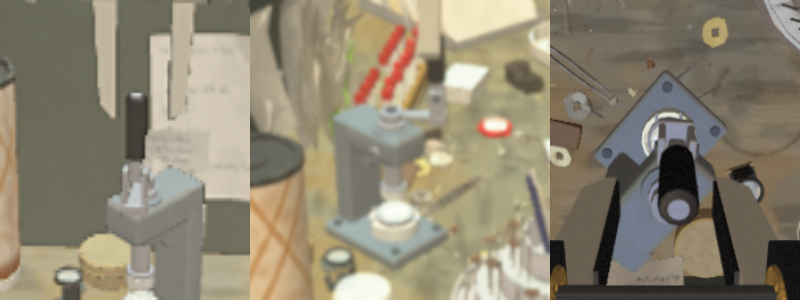

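The handle is upright: in the wrist view pin and grip project to the same xy. Now I cage the barrel loosely, tangentially, and wind with the tool turning along.

```bash
cat > arc.py <<'E'
import numpy as np, json, sys
# usage: arc(phi0, deltas, C, start xy of command): rows clockwise positive, dithered to 2 decimals
C=np.array([.655,.106]); R=.042
def arc(phi0,deltas,p0,hand=19,C=C,R=R):
    p=np.array(p0,float); th=phi0; r=0; out=[]
    for d in deltas:
        th-=d; g=C+R*np.array([np.cos(th),np.sin(th)])
        u=np.round((g-p)/.04,2); p=p+u*.04
        t=round((-d-r)/.12,2); r=r+t*.12+d
        out.append({"hand":hand,"linear":[float(u[0]),float(u[1]),0],"turn":[0,0,t]})
    print(json.dumps(out)); print("end phi",th,"p",np.round(p,4)); return th,p
E
python3 - <<'E'
from arc import *
ph=np.radians(208.)
ph,p=arc(ph,[.12]*12,[.6179,.0863])
arc(ph,[.12]*12,p)
E
```

```text
[{"hand": 19, "linear": [-0.05, 0.11, 0], "turn": [0, 0, -1.0]}, {"hand": 19, "linear": [-0.04, 0.12, 0], "turn": [0, 0, -1.0]}, {"hand": 19, "linear": [-0.02, 0.13, 0], "turn": [0, 0, -1.0]}, {"hand": 19, "linear": [-0.01, 0.12, 0], "turn": [0, 0, -1.0]}, {"hand": 19, "linear": [0.0, 0.13, 0], "turn": [0, 0, -1.0]}, {"hand": 19, "linear": [0.03, 0.12, 0], "turn": [0, 0, -1.0]}, {"hand": 19, "linear": [0.03, 0.12, 0], "turn": [0, 0, -1.0]}, {"hand": 19, "linear": [0.05, 0.12, 0], "turn": [0, 0, -1.0]}, {"hand": 19, "linear": [0.07, 0.11, 0], "turn": [0, 0, -1.0]}, {"hand": 19, "linear": [0.07, 0.1, 0], "turn": [0, 0, -1.0]}, {"hand": 19, "linear": [0.09, 0.09, 0], "turn": [0, 0, -1.0]}, {"hand": 19, "linear": [0.1, 0.08, 0], "turn": [0, 0, -1.0]}]
end phi 2.1902848441482043 p [0.6307 0.1403]
[{"hand": 19, "linear": [0.1, 0.06, 0], "turn": [0, 0, -1.0]}, {"hand": 19, "linear": [0.12, 0.06, 0], "turn": [0, 0, -1.0]}, {"hand": 19, "linear": [0.12, 0.04, 0], "turn": [0, 0, -1.0]}, {"hand": 19, "linear": [0.12, 0.02, 0], "turn": [0, 0, -1.0]}, {"hand": 19, "linear": [0.13, 0.01, 0], "turn": [0, 0, -1.0]}, {"hand": 19, "linear": [0.12, -0.0, 0], "turn": [0, 0, -1.0]}, {"hand": 19, "linear": [0.13, -0.02, 0], "turn": [0, 0, -1.0]}, {"hand": 19, "linear": [0.12, -0.04, 0], "turn": [0, 0, -1.0]}, {"hand": 19, "linear": [0.11, -0.05, 0], "turn": [0, 0, -1.0]}, {"hand": 19, "linear": [0.11, -0.06, 0], "turn": [0, 0, -1.0]}, {"hand": 19, "linear": [0.1, -0.07, 0], "turn": [0, 0, -1.0]}, {"hand": 19, "linear": [0.1, -0.09, 0], "turn": [0, 0, -1.0]}]
end phi 0.7502848441482034 p [0.6859 0.1347]
```

Emit:
apply_moves([
  {"hand": 40, "linear": [-0.08, -0.015, -0.2], "turn": [0, 0, 0]},
  {"hand": 30, "linear": [-0.09, -0.015, -0.22], "turn": [0, 0, 0]},
  {"hand": 19, "linear": [0, 0, 0], "turn": [0, 0, 0]},
  {"hand": 19, "linear": [0, 0, 0], "turn": [0, 0, 0]},
  {"hand": 19, "linear": [0, 0, 0], "turn": [0, 0, 0]},
], force=10)

```text
clock: 14.1
eef_pos: [0.6156, 0.0857, 0.1837]
orientation: [[-0.868, -0.496, 0.002], [-0.496, 0.868, -0.001], [-0.001, -0.002, -1.0]]
wrist_force: [-0.8, 0.9, -1.0]
width: 0.019
grip_force: 0.5
```

Emit:
apply_moves([
  {"hand": 19, "linear": [-0.02, 0.11, 0], "turn": [0, 0, -1.0]},
  {"hand": 19, "linear": [-0.03, 0.12, 0], "turn": [0, 0, -1.0]},
  {"hand": 19, "linear": [-0.02, 0.13, 0], "turn": [0, 0, -1.0]},
  {"hand": 19, "linear": [-0.01, 0.12, 0], "turn": [0, 0, -1.0]},
  {"hand": 19, "linear": [0.0, 0.13, 0], "turn": [0, 0, -1.0]},
  {"hand": 19, "linear": [0.03, 0.12, 0], "turn": [0, 0, -1.0]},
  {"hand": 19, "linear": [0.03, 0.12, 0], "turn": [0, 0, -1.0]},
  {"hand": 19, "linear": [0.05, 0.12, 0], "turn": [0, 0, -1.0]},
  {"hand": 19, "linear": [0.07, 0.11, 0], "turn": [0, 0, -1.0]},
  {"hand": 19, "linear": [0.07, 0.1, 0], "turn": [0, 0, -1.0]},
  {"hand": 19, "linear": [0.09, 0.09, 0], "turn": [0, 0, -1.0]},
  {"hand": 19, "linear": [0.1, 0.08, 0], "turn": [0, 0, -1.0]},
])

```text
clock: 15.6
eef_pos: [0.6303, 0.1395, 0.184]
orientation: [[-0.602, 0.799, -0.001], [0.799, 0.602, -0.002], [-0.001, -0.002, -1.0]]
wrist_force: [-1.1, -0.6, -0.8]
width: 0.019
grip_force: 0.4
```

```bash
python3 - <<'E'
from h import *
s=robot.read_state(); print(np.round(s["eef_pos"],4),np.round(s["orientation"],3).tolist(),s["wrist_force"],s["ft_torque"],s["width"],np.round(s["joints"],2),s["clock"])
P={n:grab_frame(n) for n in ["scene","side","wrist"]}
for n in P:
    for l,z in [("handle_pin",.159),("handle_grip",.203),("crank_axis",.134),("die_face",.06),("glass_top",.036)]:
        for q in pinpoint(P[n],l)[:1]: print(n,l,np.round(q["centre"]),round(q["score"],2),np.round(atz(P[n],q["centre"],z)[:2],4))
a,b,w=[P[n]["color"] for n in P]
cv2.imwrite("pics/c4.png",np.hstack([cv2.resize(a[150:270,235:355],(260,300)),cv2.resize(b[140:280,195:335],(260,300)),cv2.resize(w[100:350,180:400],(260,300))]))
E
```

```text
[0.6303 0.1395 0.184 ] [[-0.602, 0.799, -0.001], [0.799, 0.602, -0.002], [-0.001, -0.002, -1.0]] [-1.06716597 -0.58307038 -0.84851842] [-0.02234579  0.08142356  0.01203784] 0.01901417787418845 [ 0.05  0.45  1.34 -0.    1.35 -0.6 ] 15.6
scene handle_pin [277. 201.] 0.75 [0.6256 0.1361]
scene handle_grip [278. 180.] 0.54 [0.6332 0.1402]
scene crank_axis [296. 212.] 0.77 [0.6512 0.1037]
scene die_face [294. 244.] 0.71 [0.6408 0.1023]
scene glass_top [168. 251.] 0.66 [0.4905 0.3384]
side handle_pin [261. 188.] 0.9 [0.6387 0.1279]
side handle_grip [263. 250.] 0.68 [0.4789 0.3639]
side crank_axis [262. 198.] 0.63 [0.6439 0.1171]
side die_face [259. 231.] 0.55 [0.6497 0.1223]
side glass_top [251. 346.] 0.89 [0.497  0.3752]
wrist handle_pin [280. 243.] 0.97 [0.6299 0.1406]
wrist handle_grip [281. 283.] 0.86 [0.6303 0.1411]
wrist die_face [223. 283.] 0.47 [0.6385 0.0454]
```

View pics/c4.png

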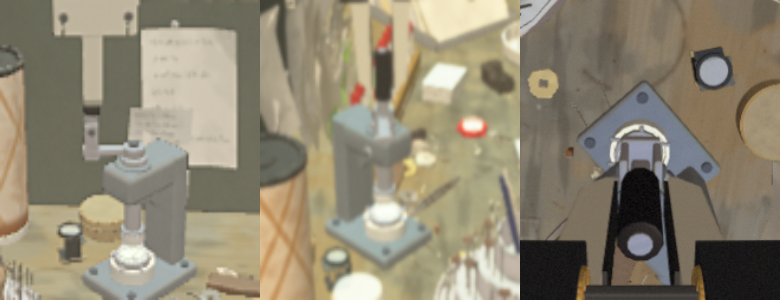

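The crank has followed 1.44 rad with the handle upright, and the barrel is centred in the cage (wrist pin (280,243)). Winding on.

Emit:
apply_moves([
  {"hand": 19, "linear": [0.1, 0.06, 0], "turn": [0, 0, -1.0]},
  {"hand": 19, "linear": [0.12, 0.06, 0], "turn": [0, 0, -1.0]},
  {"hand": 19, "linear": [0.12, 0.04, 0], "turn": [0, 0, -1.0]},
  {"hand": 19, "linear": [0.12, 0.02, 0], "turn": [0, 0, -1.0]},
  {"hand": 19, "linear": [0.13, 0.01, 0], "turn": [0, 0, -1.0]},
  {"hand": 19, "linear": [0.12, 0, 0], "turn": [0, 0, -1.0]},
  {"hand": 19, "linear": [0.13, -0.02, 0], "turn": [0, 0, -1.0]},
  {"hand": 19, "linear": [0.12, -0.04, 0], "turn": [0, 0, -1.0]},
  {"hand": 19, "linear": [0.11, -0.05, 0], "turn": [0, 0, -1.0]},
  {"hand": 19, "linear": [0.11, -0.06, 0], "turn": [0, 0, -1.0]},
  {"hand": 19, "linear": [0.1, -0.07, 0], "turn": [0, 0, -1.0]},
  {"hand": 19, "linear": [0.1, -0.09, 0], "turn": [0, 0, -1.0]},
])

```text
clock: 18.0
eef_pos: [0.6852, 0.1339, 0.1837]
orientation: [[0.713, 0.701, -0.003], [0.701, -0.713, 0.001], [-0.001, -0.003, -1.0]]
wrist_force: [-0.6, -1.2, 1.4]
width: 0.0185
grip_force: 0.3
```

```bash
python3 - <<'E'
from h import *
from arc import arc
s=robot.read_state(); print(np.round(s["eef_pos"],4),np.round(s["orientation"],3).tolist(),s["wrist_force"],s["ft_torque"],s["width"],np.round(s["joints"],2),s["clock"])
P={n:grab_frame(n) for n in ["scene","side","wrist"]}
def zax(p,uv):
    zs=np.arange(0,.2,.0005); return zs[np.argmin([abs(proj(p,[.655,.106,z])[1]-uv[1]) for z in zs])]
for n in P:
    for l in ["nest","glass_top","die_face","crank_axis"]:
        for q in pinpoint(P[n],l)[:3]:
            if n!="wrist" and abs(q["centre"][0]-proj(P[n],[.655,.106,.05])[0])<15: print(n,l,np.round(q["centre"],1),round(q["score"],2),"z",zax(P[n],q["centre"]))
    for q in pinpoint(P[n],"handle_pin")[:1]: print(n,"pin",np.round(atz(P[n],q["centre"],.159),4))
a,b=P["scene"]["color"],P["side"]["color"]
cv2.imwrite("pics/c5.png",np.hstack([cv2.resize(a[215:275,265:325],(400,400),interpolation=cv2.INTER_CUBIC),cv2.resize(b[205:265,232:292],(400,400),interpolation=cv2.INTER_CUBIC)]))
print(np.round(proj(P["scene"],[.655,.106,.037])),np.round(proj(P["side"],[.655,.106,.037])))
arc(.7503,[.12]*12,[.6859,.1347])
E
```

```text
[0.6852 0.1339 0.1837] [[0.713, 0.701, -0.003], [0.701, -0.713, 0.001], [-0.001, -0.003, -1.0]] [-0.63574368 -1.16455427  1.44597787] [0.06728906 0.18939978 0.00317022] 0.01853294457785665 [0.03 0.55 1.18 0.   1.41 0.83] 18.0
scene nest [295.5 254.3] 0.96 z 0.025
scene glass_top [299.5 248. ] 0.57 z 0.0415
scene die_face [292.8 246.1] 0.65 z 0.0465
scene crank_axis [293.2 246.1] 0.64 z 0.0465
scene crank_axis [294.3 211.9] 0.57 z 0.131
side nest [262.6 242.1] 0.93 z 0.024
side glass_top [254.7 343.9] 0.89 z 0.0
side glass_top [264.1 237.8] 0.39 z 0.0345
side die_face [261.3 232.9] 0.68 z 0.046
side crank_axis [260.4 194. ] 0.83 z 0.134
side pin [0.6964 0.1266 0.159 ]
wrist pin [0.6863 0.1343 0.159 ]
[296. 250.] [262. 237.]
[{"hand": 19, "linear": [0.08, -0.1, 0], "turn": [0, 0, -1.0]}, {"hand": 19, "linear": [0.06, -0.1, 0], "turn": [0, 0, -1.0]}, {"hand": 19, "linear": [0.06, -0.12, 0], "turn": [0, 0, -1.0]}, {"hand": 19, "linear": [0.04, -0.12, 0], "turn": [0, 0, -1.0]}, {"hand": 19, "linear": [0.03, -0.12, 0], "turn": [0, 0, -1.0]}, {"hand": 19, "linear": [0.01, -0.13, 0], "turn": [0, 0, -1.0]}, {"hand": 19, "linear": [-0.01, -0.12, 0], "turn": [0, 0, -1.0]}, {"hand": 19, "linear": [-0.02, -0.13, 0], "turn": [0, 0, -1.0]}, {"hand": 19, "linear": [-0.03, -0.12, 0], "turn": [0, 0, -1.0]}, {"hand": 19, "linear": [-0.05, -0.11, 0], "turn": [0, 0, -1.0]}, {"hand": 19, "linear": [-0.06, -0.11, 0], "turn": [0, 0, -1.0]}, {"hand": 19, "linear": [-0.07, -0.11, 0], "turn": [0, 0, -1.0]}]
end phi -0.6897 p [0.6875 0.0791]
```

View pics/c5.png

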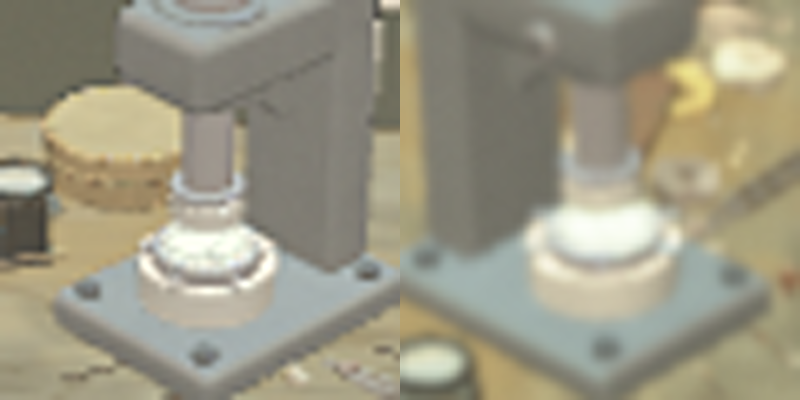

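The die face is at about z 46 mm and the glass at about 36–37 mm, so roughly 9 mm (about 3.5 rad) remain. I'll wind 12 more rows with a force check.

Emit:
apply_moves([
  {"hand": 19, "linear": [0.08, -0.1, 0], "turn": [0, 0, -1.0]},
  {"hand": 19, "linear": [0.06, -0.1, 0], "turn": [0, 0, -1.0]},
  {"hand": 19, "linear": [0.06, -0.12, 0], "turn": [0, 0, -1.0]},
  {"hand": 19, "linear": [0.04, -0.12, 0], "turn": [0, 0, -1.0]},
  {"hand": 19, "linear": [0.03, -0.12, 0], "turn": [0, 0, -1.0]},
  {"hand": 19, "linear": [0.01, -0.13, 0], "turn": [0, 0, -1.0]},
  {"hand": 19, "linear": [-0.01, -0.12, 0], "turn": [0, 0, -1.0]},
  {"hand": 19, "linear": [-0.02, -0.13, 0], "turn": [0, 0, -1.0]},
  {"hand": 19, "linear": [-0.03, -0.12, 0], "turn": [0, 0, -1.0]},
  {"hand": 19, "linear": [-0.05, -0.11, 0], "turn": [0, 0, -1.0]},
  {"hand": 19, "linear": [-0.06, -0.11, 0], "turn": [0, 0, -1.0]},
  {"hand": 19, "linear": [-0.07, -0.11, 0], "turn": [0, 0, -1.0]},
])

```text
clock: 20.4
eef_pos: [0.6869, 0.0784, 0.1838]
orientation: [[0.788, -0.616, 0.001], [-0.616, -0.788, 0.003], [-0.001, -0.003, -1.0]]
wrist_force: [-0.2, 1.2, 0.3]
width: 0.0191
grip_force: 0.3
```

```bash
python3 - <<'E'
from h import *
from arc import arc
s=robot.read_state(); print(np.round(s["eef_pos"],4),np.round(s["orientation"],3).tolist(),s["wrist_force"],s["ft_torque"],s["width"],np.round(s["joints"],2),s["clock"])
p=grab_frame("wrist")
for q in pinpoint(p,"handle_pin")[:1]: print("pin",np.round(atz(p,q["centre"],.159),4))
arc(-.6897,[.12]*5,[.6875,.0791])
E
```

```text
[0.6869 0.0784 0.1838] [[0.788, -0.616, 0.001], [-0.616, -0.788, 0.003], [-0.001, -0.003, -1.0]] [-0.19001091  1.21090517  0.26285873] [ 0.20757004  0.06519857 -0.02614461] 0.019075398001888105 [-0.05  0.53  1.21  0.    1.4   2.18] 20.4
pin [0.6868 0.0818 0.159 ]
[{"hand": 19, "linear": [-0.09, -0.09, 0], "turn": [0, 0, -1.0]}, {"hand": 19, "linear": [-0.09, -0.08, 0], "turn": [0, 0, -1.0]}, {"hand": 19, "linear": [-0.11, -0.07, 0], "turn": [0, 0, -1.0]}, {"hand": 19, "linear": [-0.11, -0.05, 0], "turn": [0, 0, -1.0]}, {"hand": 19, "linear": [-0.12, -0.05, 0], "turn": [0, 0, -1.0]}]
end phi -1.2897000000000003 p [0.6667 0.0655]
```

Force is still free (about 1.2 N). Five more rows, then I'll open and turn back half a turn to regrasp, staying around the barrel.

Emit:
apply_moves([
  {"hand": 19, "linear": [-0.09, -0.09, 0], "turn": [0, 0, -1.0]},
  {"hand": 19, "linear": [-0.09, -0.08, 0], "turn": [0, 0, -1.0]},
  {"hand": 19, "linear": [-0.11, -0.07, 0], "turn": [0, 0, -1.0]},
  {"hand": 19, "linear": [-0.11, -0.05, 0], "turn": [0, 0, -1.0]},
  {"hand": 19, "linear": [-0.12, -0.05, 0], "turn": [0, 0, -1.0]},
  {"hand": 19, "linear": [0, 0, 0], "turn": [0, 0, 0]},
  {"hand": 50, "linear": [0, 0, 0], "turn": [0, 0, 0]},
  {"hand": 50, "linear": [0, 0, 0], "turn": [0, 0, 0]},
  {"hand": 50, "linear": [0, 0, 0], "turn": [0, 0, 0]},
])

```text
clock: 21.62
eef_pos: [0.6662, 0.0648, 0.1836]
orientation: [[0.307, -0.952, 0.002], [-0.952, -0.307, 0.002], [-0.001, -0.002, -1.0]]
wrist_force: [0.8, 0.1, 0.6]
width: 0.0447
grip_force: 0.0
```

Emit:
apply_moves([
  {"hand": 50, "linear": [0, 0, 0], "turn": [0, 0, 0.97]},
  {"hand": 50, "linear": [0, 0, 0], "turn": [0, 0, 0.97]},
  {"hand": 50, "linear": [0, 0, 0], "turn": [0, 0, 0.97]},
  {"hand": 50, "linear": [0, 0, 0], "turn": [0, 0, 0.97]},
  {"hand": 50, "linear": [0, 0, 0], "turn": [0, 0, 0.97]},
  {"hand": 50, "linear": [0, 0, 0], "turn": [0, 0, 0.97]},
  {"hand": 50, "linear": [0, 0, 0], "turn": [0, 0, 0.97]},
  {"hand": 50, "linear": [0, 0, 0], "turn": [0, 0, 0.97]},
  {"hand": 50, "linear": [0, 0, 0], "turn": [0, 0, 0.97]},
  {"hand": 50, "linear": [0, 0, 0], "turn": [0, 0, 0.97]},
  {"hand": 50, "linear": [0, 0, 0], "turn": [0, 0, 0.97]},
  {"hand": 50, "linear": [0, 0, 0], "turn": [0, 0, 0.97]},
])

```text
clock: 23.12
eef_pos: [0.6662, 0.0647, 0.1836]
orientation: [[0.99, 0.141, -0.001], [0.141, -0.99, 0.002], [-0.001, -0.002, -1.0]]
wrist_force: [-0.2, 0.2, 0.8]
width: 0.05
grip_force: 0.0
```

Emit:
apply_moves([
  {"hand": 50, "linear": [0, 0, 0], "turn": [0, 0, 0.97]},
  {"hand": 50, "linear": [0, 0, 0], "turn": [0, 0, 0.97]},
  {"hand": 50, "linear": [0, 0, 0], "turn": [0, 0, 0.97]},
  {"hand": 50, "linear": [0, 0, 0], "turn": [0, 0, 0.97]},
  {"hand": 50, "linear": [0, 0, 0], "turn": [0, 0, 0.97]},
  {"hand": 50, "linear": [0, 0, 0], "turn": [0, 0, 0.97]},
  {"hand": 50, "linear": [0, 0, 0], "turn": [0, 0, 0.97]},
  {"hand": 50, "linear": [0, 0, 0], "turn": [0, 0, 0.97]},
  {"hand": 50, "linear": [0, 0, 0], "turn": [0, 0, 0.97]},
  {"hand": 50, "linear": [0, 0, 0], "turn": [0, 0, 0.97]},
  {"hand": 50, "linear": [0, 0, 0], "turn": [0, 0, 0.97]},
  {"hand": 50, "linear": [0, 0, 0], "turn": [0, 0, 0.97]},
])

```text
clock: 24.62
eef_pos: [0.6662, 0.0647, 0.1836]
orientation: [[0.032, 0.999, -0.002], [0.999, -0.032, -0.001], [-0.001, -0.002, -1.0]]
wrist_force: [-0.5, -0.3, -0.2]
width: 0.0503
grip_force: 0.0
```

Emit:
apply_moves([
  {"hand": 40, "linear": [0, 0, 0], "turn": [0, 0, 0.97]},
  {"hand": 30, "linear": [0, 0, 0], "turn": [0, 0, 0.97]},
  {"hand": 19, "linear": [0, 0, 0], "turn": [0, 0, 0.97]},
  {"hand": 19, "linear": [0, 0, 0], "turn": [0, 0, 0]},
  {"hand": 19, "linear": [0, 0, 0], "turn": [0, 0, 0]},
])

```text
clock: 25.25
eef_pos: [0.6661, 0.0647, 0.1836]
orientation: [[-0.305, 0.952, -0.002], [0.952, 0.305, -0.002], [-0.001, -0.002, -1.0]]
wrist_force: [0.3, -0.0, 0.7]
width: 0.0186
grip_force: 0.0
```

```bash
python3 - <<'E'
from h import *
from arc import arc
s=robot.read_state(); print(np.round(s["eef_pos"],4),np.round(s["orientation"],3).tolist(),s["wrist_force"],s["ft_torque"],s["width"],np.round(s["joints"],2),s["clock"])
P={n:grab_frame(n) for n in ["side","wrist"]}; p=P["wrist"]
def zax(p,uv):
    zs=np.arange(0,.2,.0005); return zs[np.argmin([abs(proj(p,[.655,.106,z])[1]-uv[1]) for z in zs])]
for q in pinpoint(P["side"],"die_face")[:2]: print("die",q["score"],zax(P["side"],q["centre"]))
for q in pinpoint(p,"handle_pin")[:1]: print("pin",np.round(atz(p,q["centre"],.159),4))
for q in pinpoint(p,"handle_grip")[:1]: print("grip",np.round(atz(p,q["centre"],.203),4))
ph,q=arc(-1.2897,[.12]*6,[.6667,.0655])
ph,q=arc(ph,[.06]*12,q)
E
```

```text
[0.6661 0.0647 0.1836] [[-0.305, 0.952, -0.002], [0.952, 0.305, -0.002], [-0.001, -0.002, -1.0]] [ 0.27157184 -0.01999432  0.69420108] [ 0.00680733 -0.00258993 -0.00265927] 0.01863754337387532 [-0.07  0.5   1.27 -0.    1.38 -0.38] 25.25
die 0.61 0.0365
pin [0.6661 0.0653 0.159 ]
grip [0.6647 0.071  0.203 ]
[{"hand": 19, "linear": [-0.12, -0.02, 0], "turn": [0, 0, -1.0]}, {"hand": 19, "linear": [-0.13, -0.02, 0], "turn": [0, 0, -1.0]}, {"hand": 19, "linear": [-0.13, 0.01, 0], "turn": [0, 0, -1.0]}, {"hand": 19, "linear": [-0.12, 0.01, 0], "turn": [0, 0, -1.0]}, {"hand": 19, "linear": [-0.12, 0.04, 0], "turn": [0, 0, -1.0]}, {"hand": 19, "linear": [-0.12, 0.04, 0], "turn": [0, 0, -1.0]}]
end phi -2.0097000000000005 p [0.6371 0.0679]
[{"hand": 19, "linear": [-0.05, 0.03, 0], "turn": [0, 0, -0.5]}, {"hand": 19, "linear": [-0.06, 0.03, 0], "turn": [0, 0, -0.5]}, {"hand": 19, "linear": [-0.05, 0.04, 0], "turn": [0, 0, -0.5]}, {"hand": 19, "linear": [-0.05, 0.04, 0], "turn": [0, 0, -0.5]}, {"hand": 19, "linear": [-0.05, 0.04, 0], "turn": [0, 0, -0.5]}, {"hand": 19, "linear": [-0.04, 0.04, 0], "turn": [0, 0, -0.5]}, {"hand": 19, "linear": [-0.05, 0.05, 0], "turn": [0, 0, -0.5]}, {"hand": 19, "linear": [-0.04, 0.05, 0], "turn": [0, 0, -0.5]}, {"hand": 19, "linear": [-0.03, 0.05, 0], "turn": [0, 0, -0.5]}, {"hand": 19, "linear": [-0.04, 0.05, 0], "turn": [0, 0, -0.5]}, {"hand": 19, "linear": [-0.03, 0.06, 0], "turn": [0, 0, -0.5]}, {"hand": 19, "linear": [-0.02, 0.05, 0], "turn": [0, 0, -0.5]}]
end phi -2.729700000000001 p [0.6167 0.0891]
```

```bash
python3 - <<'E'
from h import *
P={n:grab_frame(n) for n in ["wrist","scene","side"]}; p=P["wrist"]
for l in ["handle","handle_grip"]:
  for c in cut_out(p,l)[:1]:
    y,x=np.nonzero(c["region"]); print(l,c["score"],[(int(r),round(x[y==r].mean(),1),int(np.ptp(x[y==r]))) for r in range(y.min(),y.max()+1,6)])
d=np.array([-.29,.957,0])
pin=np.array([.6665,.0656,0])
for lean in (0,.1,.2):
    for h in (.013,.044,.057): print(lean,h,np.round(proj(p,pin+[0,0,.159]+h*(np.array([0,0,np.cos(lean)])+d*np.sin(lean))),1))
for n in ["scene","side"]:
    for l in ["handle_pin","handle_grip"]:
        for q in pinpoint(P[n],l)[:1]: print(n,l,q["centre"],q["score"],np.round(proj(P[n],pin+[0,0,.159 if l=="handle_pin" else .203]),1))
w=p["color"]; q=P["side"]["color"]
cv2.imwrite("pics/c6.png",np.hstack([cv2.resize(w[120:400,170:390],(330,420)),cv2.resize(q[130:250,200:320],(420,420),interpolation=cv2.INTER_CUBIC)]))
E
```

```text
handle 0.75 [(232, np.float64(282.0), 2), (238, np.float64(281.5), 17), (244, np.float64(280.5), 27), (250, np.float64(281.5), 31), (256, np.float64(282.0), 34), (262, np.float64(281.5), 35), (268, np.float64(281.5), 35), (274, np.float64(281.0), 36), (280, np.float64(281.0), 38), (286, np.float64(281.0), 40), (292, np.float64(281.5), 39), (298, np.float64(282.0), 34), (304, np.float64(281.5), 21)]
handle_grip 0.55 [(237, np.float64(282.0), 2), (243, np.float64(282.0), 24), (249, np.float64(282.0), 30), (255, np.float64(281.5), 33), (261, np.float64(281.0), 34), (267, np.float64(281.5), 35), (273, np.float64(281.5), 37), (279, np.float64(281.5), 39), (285, np.float64(281.5), 39), (291, np.float64(281.5), 39), (297, np.float64(281.5), 35), (303, np.float64(281.5), 25)]
0 0.013 [281.8 254.2]
0 0.044 [281.7 284.6]
0 0.057 [281.6 300.8]
0.1 0.013 [281.9 251.9]
0.1 0.044 [281.8 275.4]
0.1 0.057 [281.8 288.1]
0.2 0.013 [281.9 249.5]
0.2 0.044 [282.  265.7]
0.2 0.057 [282.1 274.5]
scene handle_pin [315.4, 202.9] 0.79 [316.  202.5]
scene handle_grip [298.8, 248.7] 0.63 [316.8 182.8]
side handle_pin [265.5, 172.4] 0.95 [266.7 173.9]
side handle_grip [262.7, 242.9] 0.74 [266.2 153.3]
```

View pics/c6.png

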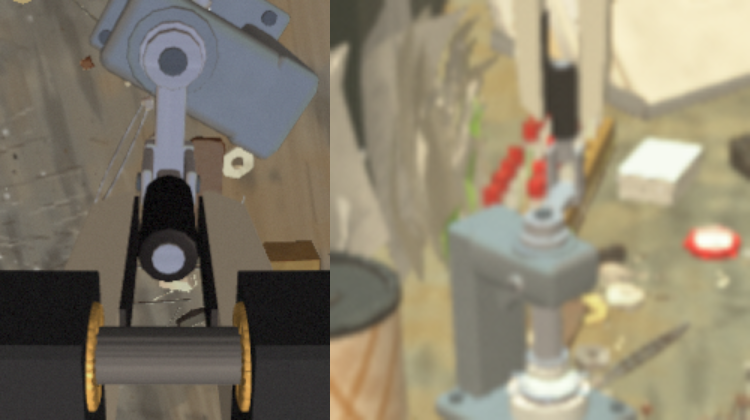

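The wrist view shows the barrel's top at row about 292, where upright would be about 300. It has dragged inward about 0.08 rad, so I'll pinch it and pull it outward to its stop before pressing.

Emit:
apply_moves([
  {"hand": 10, "linear": [0, 0, 0], "turn": [0, 0, 0]},
  {"hand": 10, "linear": [0, 0, 0], "turn": [0, 0, 0]},
  {"hand": 10, "linear": [0.02, -0.06, 0], "turn": [0, 0, 0]},
  {"hand": 10, "linear": [0.02, -0.06, 0], "turn": [0, 0, 0]},
  {"hand": 10, "linear": [0.02, -0.06, 0], "turn": [0, 0, 0]},
  {"hand": 10, "linear": [0, 0, 0], "turn": [0, 0, 0]},
], force=12)

```text
clock: 26.7
eef_pos: [0.6672, 0.0613, 0.1835]
orientation: [[-0.309, 0.951, -0.005], [0.951, 0.309, 0.005], [0.006, -0.003, -1.0]]
wrist_force: [-3.7, 10.2, 2.5]
width: 0.0169
grip_force: 12.0
```

```bash
python3 - <<'E'
from h import *
s=robot.read_state(); print(np.round(s["eef_pos"],4),s["wrist_force"],s["ft_torque"],s["width"],s["clock"])
p=grab_frame("wrist")
for c in cut_out(p,"handle_grip")[:1]:
    y,x=np.nonzero(c["region"]); print(y.min(),y.max())
pin=np.array([.6665,.0656,0])
for h in (.044,.057): print(h,np.round(proj(p,pin+[0,0,.159+h]),1))
for l in ("handle_pin","handle_grip"):
  for q in pinpoint(p,l)[:1]: print(l,q["centre"],np.round(atz(p,q["centre"],.159 if l=="handle_pin" else .203),4))
E
```

```text
[0.6672 0.0613 0.1835] [-3.7363026  10.16950539  2.45802763] [ 1.92271779  0.55918482 -0.04208322] 0.016897327626882605 26.7
233 305
0.044 [281.7 277.3]
0.057 [281.6 292.9]
handle_pin [282.1, 238.9] [0.6666 0.0654 0.159 ]
handle_grip [280.0, 272.6] [0.6651 0.0675 0.203 ]
```

The barrel is hard against its stop now (10.8 N outward). I'll release it, sit slightly inward so that drag acts outward, and continue winding.

```bash
cat > arc.py <<'E'
import numpy as np, json
C=np.array([.655,.106])
def arc(phi0,deltas,p0,R0,dR,hand=19):
    p=np.array(p0,float); th=phi0; R=R0; r=0; out=[]
    for d in deltas:
        th-=d; R+=dR*abs(d); g=C+R*np.array([np.cos(th),np.sin(th)])
        u=np.round((g-p)/.04,3); p=p+u*.04
        t=round((-d-r)/.12,2); r=r+t*.12+d
        out.append({"hand":hand,"linear":[float(u[0]),float(u[1]),0],"turn":[0,0,t]})
    print(json.dumps(out)); print("end phi",round(th,4),"p",np.round(p,4).tolist(),"R",round(R,4)); return th,p,R
E
python3 - <<'E'
from arc import *
a=arc(-1.2897,[.1]*6,[.6661,.0674],.040,.0013)
for i in range(4): a=arc(a[0],[.08]*3,a[1],a[2],.0013)
E
```

```text
[{"hand": 19, "linear": [-0.097, -0.022, 0], "turn": [0, 0, -0.83]}, {"hand": 19, "linear": [-0.099, -0.016, 0], "turn": [0, 0, -0.84]}, {"hand": 19, "linear": [-0.101, -0.007, 0], "turn": [0, 0, -0.83]}, {"hand": 19, "linear": [-0.101, 0.004, 0], "turn": [0, 0, -0.83]}, {"hand": 19, "linear": [-0.1, 0.014, 0], "turn": [0, 0, -0.84]}, {"hand": 19, "linear": [-0.099, 0.024, 0], "turn": [0, 0, -0.83]}]
end phi -1.8897 p [0.6422, 0.0673] R 0.0408
[{"hand": 19, "linear": [-0.077, 0.026, 0], "turn": [0, 0, -0.67]}, {"hand": 19, "linear": [-0.076, 0.033, 0], "turn": [0, 0, -0.66]}, {"hand": 19, "linear": [-0.072, 0.038, 0], "turn": [0, 0, -0.67]}]
end phi -2.1297 p [0.6332, 0.0712] R 0.0411
[{"hand": 19, "linear": [-0.07, 0.044, 0], "turn": [0, 0, -0.67]}, {"hand": 19, "linear": [-0.065, 0.05, 0], "turn": [0, 0, -0.66]}, {"hand": 19, "linear": [-0.062, 0.055, 0], "turn": [0, 0, -0.67]}]
end phi -2.3697 p [0.6253, 0.0771] R 0.0414
[{"hand": 19, "linear": [-0.058, 0.06, 0], "turn": [0, 0, -0.67]}, {"hand": 19, "linear": [-0.052, 0.064, 0], "turn": [0, 0, -0.66]}, {"hand": 19, "linear": [-0.047, 0.069, 0], "turn": [0, 0, -0.67]}]
end phi -2.6097 p [0.6191, 0.0848] R 0.0417
[{"hand": 19, "linear": [-0.042, 0.072, 0], "turn": [0, 0, -0.67]}, {"hand": 19, "linear": [-0.036, 0.076, 0], "turn": [0, 0, -0.66]}, {"hand": 19, "linear": [-0.03, 0.079, 0], "turn": [0, 0, -0.67]}]
end phi -2.8497 p [0.6147, 0.0939] R 0.042
```

Emit:
apply_moves([
  {"hand": 19, "linear": [-0.03, 0.08, 0], "turn": [0, 0, 0]},
  {"hand": 19, "linear": [0, 0, 0], "turn": [0, 0, 0]},
  {"hand": 19, "linear": [-0.045, 0.15, 0], "turn": [0, 0, 0]},
  {"hand": 19, "linear": [0, 0, 0], "turn": [0, 0, 0]},
])

```text
clock: 27.4
eef_pos: [0.6654, 0.0669, 0.1837]
orientation: [[-0.307, 0.952, -0.002], [0.952, 0.307, -0.002], [-0.001, -0.002, -1.0]]
wrist_force: [0.5, -0.4, 0.1]
width: 0.019
grip_force: 0.0
```

Emit:
apply_moves([
  {"hand": 19, "linear": [-0.097, -0.022, 0], "turn": [0, 0, -0.83]},
  {"hand": 19, "linear": [-0.099, -0.016, 0], "turn": [0, 0, -0.84]},
  {"hand": 19, "linear": [-0.101, -0.007, 0], "turn": [0, 0, -0.83]},
  {"hand": 19, "linear": [-0.101, 0.004, 0], "turn": [0, 0, -0.83]},
  {"hand": 19, "linear": [-0.1, 0.014, 0], "turn": [0, 0, -0.84]},
  {"hand": 19, "linear": [-0.099, 0.024, 0], "turn": [0, 0, -0.83]},
])

```text
clock: 28.15
eef_pos: [0.6418, 0.0664, 0.1837]
orientation: [[0.287, 0.958, -0.002], [0.958, -0.287, -0.0], [-0.001, -0.002, -1.0]]
wrist_force: [0.5, 0.7, -0.2]
width: 0.0188
grip_force: 0.3
```

Emit:
apply_moves([
  {"hand": 19, "linear": [-0.077, 0.026, 0], "turn": [0, 0, -0.67]},
  {"hand": 19, "linear": [-0.076, 0.033, 0], "turn": [0, 0, -0.66]},
])

```text
clock: 28.4
eef_pos: [0.6357, 0.0687, 0.1837]
orientation: [[0.435, 0.9, -0.002], [0.9, -0.435, 0.0], [-0.001, -0.002, -1.0]]
wrist_force: [1.7, -1.2, -0.9]
width: 0.0192
grip_force: 0.7
```

Emit:
apply_moves([
  {"hand": 19, "linear": [-0.072, 0.038, 0], "turn": [0, 0, -0.67]},
  {"hand": 19, "linear": [-0.07, 0.044, 0], "turn": [0, 0, -0.67]},
])

```text
clock: 28.65
eef_pos: [0.631, 0.0713, 0.1838]
orientation: [[0.574, 0.819, 0.0], [0.819, -0.574, -0.001], [-0.0, 0.001, -1.0]]
wrist_force: [3.4, -1.8, -0.8]
width: 0.0191
grip_force: 2.1
```

Emit:
apply_moves([
  {"hand": 19, "linear": [-0.065, 0.05, 0], "turn": [0, 0, -0.66]},
  {"hand": 19, "linear": [-0.062, 0.055, 0], "turn": [0, 0, -0.67]},
])

```text
clock: 28.9
eef_pos: [0.6259, 0.0752, 0.1838]
orientation: [[0.697, 0.717, 0.0], [0.717, -0.697, -0.001], [-0.0, 0.001, -1.0]]
wrist_force: [3.6, -2.7, -2.1]
width: 0.019
grip_force: 2.1
```

The gasket phase has begun: contact was near φ≈-2.0, and the tangential force is now about 4.4 N. From here small steps, with averaged force readings.

```bash
cat > feel.py <<'E'
from h import *
def feel(n=6):
    F=[];X=[];G=[]
    for i in range(n):
        grab_frame("side"); s=robot.read_state(); F.append(s["wrist_force"]);X.append(s["eef_pos"]);G.append(s["grip_force"])
    F=np.mean(F,0);sd=np.std(F,0);x=np.mean(X,0)-[.655,.106,0]; ph=np.arctan2(x[1],x[0])
    print("phi",round(ph,4),"R",round(np.hypot(x[0],x[1])*1e3,2),"Ftan",round(-np.sin(ph)*F[0]+np.cos(ph)*F[1],2),"Frad",round(np.cos(ph)*F[0]+np.sin(ph)*F[1],2),"Fz",round(F[2],2),"grip",np.round(np.mean(G),2),"q6",round(s["joints"][5],2),"t",s["clock"])
if __name__=="__main__": feel()
E
python3 feel.py; python3 - <<'E'
from arc import *
a=arc(-2.3697,[.04]*3,[.6253,.0771],.0414,.0013)
a=arc(a[0],[.015]*12,a[1],a[2],.0013)
E
```

```text
phi -2.3427 R 42.46 Ftan 3.93 Frad 0.4 Fz -1.5 grip 2.08 q6 0.71 t 29.2
[{"hand": 19, "linear": [-0.028, 0.03, 0], "turn": [0, 0, -0.33]}, {"hand": 19, "linear": [-0.028, 0.031, 0], "turn": [0, 0, -0.34]}, {"hand": 19, "linear": [-0.027, 0.031, 0], "turn": [0, 0, -0.33]}]
end phi -2.4897 p [0.622, 0.0808] R 0.0416
[{"hand": 19, "linear": [-0.01, 0.012, 0], "turn": [0, 0, -0.12]}, {"hand": 19, "linear": [-0.01, 0.013, 0], "turn": [0, 0, -0.13]}, {"hand": 19, "linear": [-0.009, 0.012, 0], "turn": [0, 0, -0.12]}, {"hand": 19, "linear": [-0.009, 0.013, 0], "turn": [0, 0, -0.13]}, {"hand": 19, "linear": [-0.009, 0.013, 0], "turn": [0, 0, -0.12]}, {"hand": 19, "linear": [-0.009, 0.012, 0], "turn": [0, 0, -0.13]}, {"hand": 19, "linear": [-0.009, 0.013, 0], "turn": [0, 0, -0.12]}, {"hand": 19, "linear": [-0.008, 0.014, 0], "turn": [0, 0, -0.13]}, {"hand": 19, "linear": [-0.008, 0.013, 0], "turn": [0, 0, -0.12]}, {"hand": 19, "linear": [-0.009, 0.013, 0], "turn": [0, 0, -0.13]}, {"hand": 19, "linear": [-0.007, 0.014, 0], "turn": [0, 0, -0.12]}, {"hand": 19, "linear": [-0.008, 0.014, 0], "turn": [0, 0, -0.13]}]
end phi -2.6697 p [0.6178, 0.087] R 0.0418
```

Emit:
apply_moves([
  {"hand": 19, "linear": [-0.028, 0.03, 0], "turn": [0, 0, -0.33]},
  {"hand": 19, "linear": [-0.028, 0.031, 0], "turn": [0, 0, -0.34]},
  {"hand": 19, "linear": [-0.027, 0.031, 0], "turn": [0, 0, -0.33]},
])

```text
clock: 29.58
eef_pos: [0.6217, 0.0796, 0.1837]
orientation: [[0.776, 0.631, -0.002], [0.631, -0.776, 0.001], [-0.001, -0.002, -1.0]]
wrist_force: [2.8, -4.0, -1.3]
width: 0.0189
grip_force: 2.1
```

```bash
python3 feel.py
```

```text
phi -2.4777 R 42.49 Ftan 3.76 Frad 0.23 Fz -1.1 grip 2.04 q6 0.84 t 29.875
```

Emit:
apply_moves([
  {"hand": 19, "linear": [-0.01, 0.012, 0], "turn": [0, 0, -0.12]},
  {"hand": 19, "linear": [0, 0, 0], "turn": [0, 0, 0]},
])

```text
clock: 30.12
eef_pos: [0.6211, 0.0805, 0.1837]
orientation: [[0.785, 0.62, -0.002], [0.62, -0.785, 0.001], [-0.001, -0.002, -1.0]]
wrist_force: [2.8, -4.0, -0.7]
width: 0.0196
grip_force: 2.1
```

The plateau is about 3.8 N (pad reading 2.1). I continue in steps of 0.015 rad.

Emit:
apply_moves([
  {"hand": 19, "linear": [-0.01, 0.013, 0], "turn": [0, 0, -0.13]},
  {"hand": 19, "linear": [-0.009, 0.012, 0], "turn": [0, 0, -0.12]},
  {"hand": 19, "linear": [0, 0, 0], "turn": [0, 0, 0]},
])

```text
clock: 30.5
eef_pos: [0.6202, 0.0817, 0.1837]
orientation: [[0.803, 0.596, -0.002], [0.596, -0.803, 0.001], [-0.001, -0.002, -1.0]]
wrist_force: [1.5, -2.7, 0.4]
width: 0.019
grip_force: 2.0
```

```bash
sed -i 's/feel(n=6)/feel(n=3)/' feel.py; python3 feel.py
```

```text
phi -2.5305 R 42.47 Ftan 3.61 Frad -0.48 Fz 0.42 grip 1.94 q6 0.88 t 30.65
```

Emit:
apply_moves([
  {"hand": 19, "linear": [-0.009, 0.013, 0], "turn": [0, 0, -0.13]},
  {"hand": 19, "linear": [0, 0, 0], "turn": [0, 0, 0]},
])

```text
clock: 30.9
eef_pos: [0.6199, 0.0821, 0.1837]
orientation: [[0.812, 0.583, -0.002], [0.583, -0.812, 0.001], [-0.001, -0.002, -1.0]]
wrist_force: [2.2, -3.4, -1.1]
width: 0.0192
grip_force: 2.0
```

Still on the plateau (cmd -2.55, pad 2.0). Next single step.

Emit:
apply_moves([
  {"hand": 19, "linear": [-0.009, 0.013, 0], "turn": [0, 0, -0.12]},
  {"hand": 19, "linear": [0, 0, 0], "turn": [0, 0, 0]},
])

```text
clock: 31.15
eef_pos: [0.6195, 0.0827, 0.1837]
orientation: [[0.82, 0.572, -0.002], [0.572, -0.82, 0.001], [-0.001, -0.002, -1.0]]
wrist_force: [2.2, -3.5, 0.9]
width: 0.0185
grip_force: 2.0
```

Emit:
apply_moves([
  {"hand": 19, "linear": [-0.009, 0.012, 0], "turn": [0, 0, -0.13]},
  {"hand": 19, "linear": [0, 0, 0], "turn": [0, 0, 0]},
])

```text
clock: 31.4
eef_pos: [0.6192, 0.0831, 0.1837]
orientation: [[0.829, 0.559, -0.002], [0.559, -0.829, 0.002], [-0.001, -0.002, -1.0]]
wrist_force: [2.1, -3.5, 0.5]
width: 0.0191
grip_force: 2.0
```

Emit:
apply_moves([
  {"hand": 19, "linear": [-0.009, 0.013, 0], "turn": [0, 0, -0.12]},
  {"hand": 19, "linear": [0, 0, 0], "turn": [0, 0, 0]},
])

```text
clock: 31.65
eef_pos: [0.6188, 0.0836, 0.1837]
orientation: [[0.837, 0.547, -0.002], [0.547, -0.837, 0.002], [-0.001, -0.002, -1.0]]
wrist_force: [2.3, -3.8, 0.8]
width: 0.0188
grip_force: 2.0
```

Emit:
apply_moves([
  {"hand": 19, "linear": [-0.008, 0.014, 0], "turn": [0, 0, -0.13]},
  {"hand": 19, "linear": [0, 0, 0], "turn": [0, 0, 0]},
])

```text
clock: 31.9
eef_pos: [0.6185, 0.0842, 0.1837]
orientation: [[0.846, 0.534, -0.002], [0.534, -0.846, 0.002], [-0.001, -0.002, -1.0]]
wrist_force: [2.5, -3.8, 0.7]
width: 0.0188
grip_force: 2.0
```

Emit:
apply_moves([
  {"hand": 19, "linear": [-0.008, 0.013, 0], "turn": [0, 0, -0.12]},
  {"hand": 19, "linear": [0, 0, 0], "turn": [0, 0, 0]},
])

```text
clock: 32.15
eef_pos: [0.6181, 0.0847, 0.1837]
orientation: [[0.853, 0.521, -0.002], [0.521, -0.853, 0.002], [-0.001, -0.002, -1.0]]
wrist_force: [1.8, -3.1, 0.4]
width: 0.0195
grip_force: 2.0
```

Emit:
apply_moves([
  {"hand": 19, "linear": [-0.009, 0.013, 0], "turn": [0, 0, -0.13]},
  {"hand": 19, "linear": [0, 0, 0], "turn": [0, 0, 0]},
])

```text
clock: 32.4
eef_pos: [0.6178, 0.0853, 0.1837]
orientation: [[0.861, 0.508, -0.002], [0.508, -0.861, 0.002], [-0.001, -0.002, -1.0]]
wrist_force: [1.3, -4.4, 1.2]
width: 0.019
grip_force: 2.0
```

Emit:
apply_moves([
  {"hand": 19, "linear": [-0.007, 0.014, 0], "turn": [0, 0, -0.12]},
  {"hand": 19, "linear": [0, 0, 0], "turn": [0, 0, 0]},
])

```text
clock: 32.65
eef_pos: [0.6175, 0.0858, 0.1836]
orientation: [[0.869, 0.496, -0.002], [0.496, -0.869, 0.002], [-0.001, -0.002, -1.0]]
wrist_force: [2.1, -3.5, 0.8]
width: 0.0191
grip_force: 2.0
```

Emit:
apply_moves([
  {"hand": 19, "linear": [-0.008, 0.014, 0], "turn": [0, 0, -0.13]},
  {"hand": 19, "linear": [0, 0, 0], "turn": [0, 0, 0]},
])

```text
clock: 32.9
eef_pos: [0.6172, 0.0863, 0.1837]
orientation: [[0.876, 0.482, -0.002], [0.482, -0.876, 0.002], [-0.001, -0.002, -1.0]]
wrist_force: [1.6, -3.6, 0.9]
width: 0.0191
grip_force: 2.0
```

```bash
python3 feel.py; python3 -c "
from arc import *
arc(-2.6697,[.015]*14,[.6178,.087],.0418,.0005)"
```

```text
phi -2.6627 R 42.64 Ftan 3.82 Frad -0.53 Fz 0.94 grip 1.96 q6 1.03 t 33.05
[{"hand": 19, "linear": [-0.008, 0.014, 0], "turn": [0, 0, -0.12]}, {"hand": 19, "linear": [-0.007, 0.014, 0], "turn": [0, 0, -0.13]}, {"hand": 19, "linear": [-0.007, 0.014, 0], "turn": [0, 0, -0.12]}, {"hand": 19, "linear": [-0.006, 0.014, 0], "turn": [0, 0, -0.13]}, {"hand": 19, "linear": [-0.007, 0.015, 0], "turn": [0, 0, -0.12]}, {"hand": 19, "linear": [-0.006, 0.014, 0], "turn": [0, 0, -0.13]}, {"hand": 19, "linear": [-0.006, 0.015, 0], "turn": [0, 0, -0.12]}, {"hand": 19, "linear": [-0.005, 0.014, 0], "turn": [0, 0, -0.13]}, {"hand": 19, "linear": [-0.006, 0.015, 0], "turn": [0, 0, -0.12]}, {"hand": 19, "linear": [-0.005, 0.015, 0], "turn": [0, 0, -0.13]}, {"hand": 19, "linear": [-0.005, 0.015, 0], "turn": [0, 0, -0.12]}, {"hand": 19, "linear": [-0.005, 0.015, 0], "turn": [0, 0, -0.13]}, {"hand": 19, "linear": [-0.005, 0.015, 0], "turn": [0, 0, -0.12]}, {"hand": 19, "linear": [-0.004, 0.015, 0], "turn": [0, 0, -0.13]}]
end phi -2.8797 p [0.6145, 0.0952] R 0.0419
```

Emit:
apply_moves([
  {"hand": 19, "linear": [-0.008, 0.014, 0], "turn": [0, 0, -0.12]},
  {"hand": 19, "linear": [0, 0, 0], "turn": [0, 0, 0]},
])

```text
clock: 33.3
eef_pos: [0.6169, 0.0869, 0.1837]
orientation: [[0.883, 0.469, -0.002], [0.469, -0.883, 0.002], [-0.001, -0.002, -1.0]]
wrist_force: [1.7, -3.0, -0.2]
width: 0.0191
grip_force: 2.0
```

Emit:
apply_moves([
  {"hand": 19, "linear": [-0.007, 0.014, 0], "turn": [0, 0, -0.13]},
  {"hand": 19, "linear": [0, 0, 0], "turn": [0, 0, 0]},
])

```text
clock: 33.55
eef_pos: [0.6166, 0.0875, 0.1837]
orientation: [[0.89, 0.455, -0.002], [0.455, -0.89, 0.002], [-0.001, -0.002, -1.0]]
wrist_force: [1.9, -3.7, 1.9]
width: 0.0193
grip_force: 2.0
```

Emit:
apply_moves([
  {"hand": 19, "linear": [-0.007, 0.014, 0], "turn": [0, 0, -0.12]},
  {"hand": 19, "linear": [0, 0, 0], "turn": [0, 0, 0]},
])

```text
clock: 33.8
eef_pos: [0.6163, 0.088, 0.1836]
orientation: [[0.897, 0.443, -0.002], [0.443, -0.897, 0.002], [-0.001, -0.002, -1.0]]
wrist_force: [1.4, -3.7, 1.0]
width: 0.0189
grip_force: 2.0
```

Emit:
apply_moves([
  {"hand": 19, "linear": [-0.006, 0.014, 0], "turn": [0, 0, -0.13]},
  {"hand": 19, "linear": [0, 0, 0], "turn": [0, 0, 0]},
])

```text
clock: 34.05
eef_pos: [0.616, 0.0886, 0.1837]
orientation: [[0.904, 0.429, -0.002], [0.429, -0.904, 0.002], [-0.001, -0.002, -1.0]]
wrist_force: [1.2, -3.5, 0.8]
width: 0.019
grip_force: 2.0
```

Emit:
apply_moves([
  {"hand": 19, "linear": [-0.007, 0.015, 0], "turn": [0, 0, -0.12]},
  {"hand": 19, "linear": [0, 0, 0], "turn": [0, 0, 0]},
])

```text
clock: 34.3
eef_pos: [0.6158, 0.0892, 0.1837]
orientation: [[0.91, 0.415, -0.002], [0.415, -0.91, 0.002], [-0.001, -0.002, -1.0]]
wrist_force: [0.6, -4.2, 1.8]
width: 0.019
grip_force: 2.0
```

Emit:
apply_moves([
  {"hand": 19, "linear": [-0.006, 0.014, 0], "turn": [0, 0, -0.13]},
  {"hand": 19, "linear": [0, 0, 0], "turn": [0, 0, 0]},
])

```text
clock: 34.55
eef_pos: [0.6155, 0.0898, 0.1837]
orientation: [[0.916, 0.401, -0.002], [0.401, -0.916, 0.002], [-0.001, -0.002, -1.0]]
wrist_force: [1.3, -4.0, 2.0]
width: 0.0192
grip_force: 2.0
```

Emit:
apply_moves([
  {"hand": 19, "linear": [-0.006, 0.015, 0], "turn": [0, 0, -0.12]},
  {"hand": 19, "linear": [0, 0, 0], "turn": [0, 0, 0]},
])

```text
clock: 34.8
eef_pos: [0.6153, 0.0904, 0.1837]
orientation: [[0.922, 0.388, -0.002], [0.388, -0.922, 0.002], [-0.001, -0.002, -1.0]]
wrist_force: [1.2, -4.3, -0.0]
width: 0.0191
grip_force: 2.0
```

Emit:
apply_moves([
  {"hand": 19, "linear": [-0.005, 0.014, 0], "turn": [0, 0, -0.13]},
  {"hand": 19, "linear": [0, 0, 0], "turn": [0, 0, 0]},
])

```text
clock: 35.05
eef_pos: [0.6151, 0.0909, 0.1836]
orientation: [[0.928, 0.374, -0.002], [0.374, -0.928, 0.002], [-0.001, -0.002, -1.0]]
wrist_force: [0.6, -3.6, 1.0]
width: 0.0191
grip_force: 2.0
```

Emit:
apply_moves([
  {"hand": 19, "linear": [-0.006, 0.015, 0], "turn": [0, 0, -0.12]},
  {"hand": 19, "linear": [0, 0, 0], "turn": [0, 0, 0]},
])

```text
clock: 35.3
eef_pos: [0.6149, 0.0915, 0.1837]
orientation: [[0.933, 0.36, -0.002], [0.36, -0.933, 0.002], [-0.001, -0.002, -1.0]]
wrist_force: [0.9, -3.6, 1.8]
width: 0.0192
grip_force: 2.0
```

Emit:
apply_moves([
  {"hand": 19, "linear": [-0.005, 0.015, 0], "turn": [0, 0, -0.13]},
  {"hand": 19, "linear": [0, 0, 0], "turn": [0, 0, 0]},
])

```text
clock: 35.55
eef_pos: [0.6147, 0.0921, 0.1837]
orientation: [[0.938, 0.346, -0.002], [0.346, -0.938, 0.002], [-0.001, -0.002, -1.0]]
wrist_force: [1.7, -3.7, 0.2]
width: 0.0192
grip_force: 2.0
```

Emit:
apply_moves([
  {"hand": 19, "linear": [-0.005, 0.015, 0], "turn": [0, 0, -0.12]},
  {"hand": 19, "linear": [0, 0, 0], "turn": [0, 0, 0]},
])

```text
clock: 35.8
eef_pos: [0.6145, 0.0927, 0.1837]
orientation: [[0.943, 0.332, -0.002], [0.332, -0.943, 0.002], [-0.001, -0.002, -1.0]]
wrist_force: [1.1, -3.9, 0.5]
width: 0.0192
grip_force: 2.0
```

```bash
python3 feel.py; python3 -c "
from arc import *
arc(-2.8497,[.015]*12,[.6149,.094],.0419,.000)"
```

```text
phi -2.8251 R 42.66 Ftan 4.11 Frad 0.01 Fz 1.42 grip 1.98 q6 1.2 t 35.95
[{"hand": 19, "linear": [-0.005, 0.014, 0], "turn": [0, 0, -0.12]}, {"hand": 19, "linear": [-0.004, 0.015, 0], "turn": [0, 0, -0.13]}, {"hand": 19, "linear": [-0.004, 0.015, 0], "turn": [0, 0, -0.12]}, {"hand": 19, "linear": [-0.004, 0.015, 0], "turn": [0, 0, -0.13]}, {"hand": 19, "linear": [-0.003, 0.016, 0], "turn": [0, 0, -0.12]}, {"hand": 19, "linear": [-0.004, 0.015, 0], "turn": [0, 0, -0.13]}, {"hand": 19, "linear": [-0.003, 0.015, 0], "turn": [0, 0, -0.12]}, {"hand": 19, "linear": [-0.003, 0.016, 0], "turn": [0, 0, -0.13]}, {"hand": 19, "linear": [-0.002, 0.015, 0], "turn": [0, 0, -0.12]}, {"hand": 19, "linear": [-0.002, 0.016, 0], "turn": [0, 0, -0.13]}, {"hand": 19, "linear": [-0.003, 0.015, 0], "turn": [0, 0, -0.12]}, {"hand": 19, "linear": [-0.001, 0.016, 0], "turn": [0, 0, -0.13]}]
end phi -3.0297 p [0.6134, 0.1013] R 0.0419
```

Emit:
apply_moves([
  {"hand": 19, "linear": [-0.005, 0.014, 0], "turn": [0, 0, -0.12]},
  {"hand": 19, "linear": [0, 0, 0], "turn": [0, 0, 0]},
])

```text
clock: 36.2
eef_pos: [0.6143, 0.0933, 0.1837]
orientation: [[0.948, 0.318, -0.002], [0.318, -0.948, 0.002], [-0.001, -0.002, -1.0]]
wrist_force: [0.9, -4.0, 1.5]
width: 0.0192
grip_force: 2.0
```

Emit:
apply_moves([
  {"hand": 19, "linear": [-0.004, 0.015, 0], "turn": [0, 0, -0.13]},
  {"hand": 19, "linear": [0, 0, 0], "turn": [0, 0, 0]},
])

```text
clock: 36.45
eef_pos: [0.6141, 0.0939, 0.1837]
orientation: [[0.953, 0.304, -0.002], [0.304, -0.953, 0.002], [-0.001, -0.002, -1.0]]
wrist_force: [1.0, -4.0, 1.7]
width: 0.0192
grip_force: 2.0
```

Emit:
apply_moves([
  {"hand": 19, "linear": [-0.004, 0.015, 0], "turn": [0, 0, -0.12]},
  {"hand": 19, "linear": [0, 0, 0], "turn": [0, 0, 0]},
])

```text
clock: 36.7
eef_pos: [0.6139, 0.0945, 0.1837]
orientation: [[0.957, 0.29, -0.002], [0.29, -0.957, 0.002], [-0.001, -0.002, -1.0]]
wrist_force: [0.9, -4.8, 1.8]
width: 0.0187
grip_force: 2.0
```

Emit:
apply_moves([
  {"hand": 19, "linear": [-0.004, 0.015, 0], "turn": [0, 0, -0.13]},
  {"hand": 19, "linear": [0, 0, 0], "turn": [0, 0, 0]},
])

```text
clock: 36.95
eef_pos: [0.6138, 0.0951, 0.1836]
orientation: [[0.961, 0.275, -0.002], [0.275, -0.961, 0.002], [-0.001, -0.002, -1.0]]
wrist_force: [0.8, -4.2, 1.1]
width: 0.0191
grip_force: 2.2
```

Emit:
apply_moves([
  {"hand": 19, "linear": [-0.002, 0.008, 0], "turn": [0, 0, -0.06]},
  {"hand": 19, "linear": [0, 0, 0], "turn": [0, 0, 0]},
])

```text
clock: 37.2
eef_pos: [0.6137, 0.0953, 0.1837]
orientation: [[0.963, 0.268, -0.001], [0.268, -0.963, 0.002], [-0.001, -0.002, -1.0]]
wrist_force: [0.3, -4.4, 1.7]
width: 0.0192
grip_force: 2.3
```

```bash
python3 feel.py
```

```text
phi -2.8879 R 42.62 Ftan 3.98 Frad 0.34 Fz 0.8 grip 2.29 q6 1.27 t 37.35
```

The pad force is rising (2.0 to 2.3) and the TCP is lagging, so the stop has been met. Another half step.

Emit:
apply_moves([
  {"hand": 19, "linear": [-0.002, 0.008, 0], "turn": [0, 0, -0.06]},
  {"hand": 19, "linear": [0, 0, 0], "turn": [0, 0, 0]},
])

```text
clock: 37.6
eef_pos: [0.6136, 0.0956, 0.1837]
orientation: [[0.965, 0.261, -0.002], [0.261, -0.965, 0.002], [-0.001, -0.002, -1.0]]
wrist_force: [1.6, -5.5, 0.7]
width: 0.0191
grip_force: 2.4
```

```bash
python3 feel.py
```

```text
phi -2.8961 R 42.62 Ftan 4.88 Frad -0.49 Fz 1.45 grip 2.37 q6 1.28 t 37.75
```

Emit:
apply_moves([
  {"hand": 19, "linear": [-0.003, 0.016, 0], "turn": [0, 0, -0.12]},
  {"hand": 19, "linear": [0, 0, 0], "turn": [0, 0, 0]},
])

```text
clock: 38.0
eef_pos: [0.6135, 0.0963, 0.1837]
orientation: [[0.969, 0.247, -0.001], [0.247, -0.969, 0.002], [-0.001, -0.002, -1.0]]
wrist_force: [1.6, -5.1, 1.3]
width: 0.0189
grip_force: 2.4
```

```bash
python3 feel.py
```

```text
phi -2.9125 R 42.61 Ftan 4.39 Frad -0.36 Fz 1.51 grip 2.43 q6 1.3 t 38.15
```

Emit:
apply_moves([
  {"hand": 19, "linear": [-0.003, 0.015, 0], "turn": [0, 0, -0.13]},
  {"hand": 19, "linear": [0, 0, 0], "turn": [0, 0, 0]},
])

```text
clock: 38.4
eef_pos: [0.6134, 0.0969, 0.1837]
orientation: [[0.973, 0.232, -0.001], [0.232, -0.973, 0.002], [-0.001, -0.002, -1.0]]
wrist_force: [1.3, -5.2, 1.3]
width: 0.0196
grip_force: 2.5
```

```bash
python3 feel.py
```

```text
phi -2.9257 R 42.57 Ftan 5.13 Frad 0.0 Fz 1.34 grip 2.5 q6 1.31 t 38.55
```

Emit:
apply_moves([
  {"hand": 19, "linear": [-0.003, 0.016, 0], "turn": [0, 0, -0.12]},
  {"hand": 19, "linear": [0, 0, 0], "turn": [0, 0, 0]},
])

```text
clock: 38.8
eef_pos: [0.6133, 0.0975, 0.1837]
orientation: [[0.976, 0.218, -0.001], [0.218, -0.976, 0.002], [-0.001, -0.002, -1.0]]
wrist_force: [1.1, -5.0, 1.2]
width: 0.019
grip_force: 2.6
```

```bash
sed -i 's/feel(n=3)/feel(n=5)/' feel.py; python3 feel.py; python3 -c "
from arc import *
ph=-2.9697
a=arc(ph,[.015]*2,[.6138,.0988],.0419,.000)
a=arc(-2.9847,[-.03]+[-.12]*11,C+.0419*np.array([np.cos(-2.9847),np.sin(-2.9847)]),.0417,.0003)
a=arc(a[0],[-.12]*12,a[1],a[2],.0003)
a=arc(a[0],[-.12]*12,a[1],a[2],.0003)"
```

```text
phi -2.9394 R 42.56 Ftan 5.11 Frad -0.19 Fz 1.05 grip 2.59 q6 1.33 t 39.05
[{"hand": 19, "linear": [-0.005, 0.016, 0], "turn": [0, 0, -0.12]}, {"hand": 19, "linear": [-0.002, 0.016, 0], "turn": [0, 0, -0.13]}]
end phi -2.9997 p [0.6135, 0.1001] R 0.0419
[{"hand": 19, "linear": [0.01, -0.03, 0], "turn": [0, 0, 0.25]}, {"hand": 19, "linear": [0.03, -0.122, 0], "turn": [0, 0, 1.0]}, {"hand": 19, "linear": [0.044, -0.117, 0], "turn": [0, 0, 1.0]}, {"hand": 19, "linear": [0.058, -0.111, 0], "turn": [0, 0, 1.0]}, {"hand": 19, "linear": [0.07, -0.104, 0], "turn": [0, 0, 1.0]}, {"hand": 19, "linear": [0.083, -0.094, 0], "turn": [0, 0, 1.0]}, {"hand": 19, "linear": [0.094, -0.084, 0], "turn": [0, 0, 1.0]}, {"hand": 19, "linear": [0.103, -0.072, 0], "turn": [0, 0, 1.0]}, {"hand": 19, "linear": [0.111, -0.059, 0], "turn": [0, 0, 1.0]}, {"hand": 19, "linear": [0.117, -0.046, 0], "turn": [0, 0, 1.0]}, {"hand": 19, "linear": [0.122, -0.031, 0], "turn": [0, 0, 1.0]}, {"hand": 19, "linear": [0.125, -0.017, 0], "turn": [0, 0, 1.0]}]
end phi -1.6347 p [0.6523, 0.064] R 0.0421
[{"hand": 19, "linear": [
[... 907 characters left out ...]
0, 1.0]}, {"hand": 19, "linear": [-0.013, 0.127, 0], "turn": [0, 0, 1.0]}, {"hand": 19, "linear": [-0.027, 0.125, 0], "turn": [0, 0, 1.0]}, {"hand": 19, "linear": [-0.043, 0.121, 0], "turn": [0, 0, 1.0]}, {"hand": 19, "linear": [-0.057, 0.115, 0], "turn": [0, 0, 1.0]}, {"hand": 19, "linear": [-0.07, 0.107, 0], "turn": [0, 0, 1.0]}, {"hand": 19, "linear": [-0.082, 0.098, 0], "turn": [0, 0, 1.0]}, {"hand": 19, "linear": [-0.094, 0.088, 0], "turn": [0, 0, 1.0]}, {"hand": 19, "linear": [-0.104, 0.076, 0], "turn": [0, 0, 1.0]}, {"hand": 19, "linear": [-0.112, 0.063, 0], "turn": [0, 0, 1.0]}, {"hand": 19, "linear": [-0.119, 0.049, 0], "turn": [0, 0, 1.0]}]
end phi 1.2453 p [0.6687, 0.1467] R 0.043
```

Emit:
apply_moves([
  {"hand": 19, "linear": [-0.004, 0.022, 0], "turn": [0, 0, -0.17]},
  {"hand": 19, "linear": [0, 0, 0], "turn": [0, 0, 0]},
])

```text
clock: 39.3
eef_pos: [0.6132, 0.0983, 0.1837]
orientation: [[0.98, 0.198, -0.001], [0.198, -0.98, 0.002], [-0.001, -0.002, -1.0]]
wrist_force: [1.8, -5.0, 2.2]
width: 0.0194
grip_force: 2.7
```

```bash
python3 feel.py
```

```text
phi -2.959 R 42.55 Ftan 5.38 Frad 0.11 Fz 1.59 grip 2.69 q6 1.35 t 39.55
```

It bears firmly (5.4 N tangential, clearly above the 3.9 N plateau). Now I wind back.

Emit:
apply_moves([
  {"hand": 19, "linear": [0.01, -0.03, 0], "turn": [0, 0, 0.25]},
  {"hand": 19, "linear": [0.03, -0.122, 0], "turn": [0, 0, 1.0]},
  {"hand": 19, "linear": [0.044, -0.117, 0], "turn": [0, 0, 1.0]},
  {"hand": 19, "linear": [0.058, -0.111, 0], "turn": [0, 0, 1.0]},
  {"hand": 19, "linear": [0.07, -0.104, 0], "turn": [0, 0, 1.0]},
  {"hand": 19, "linear": [0.083, -0.094, 0], "turn": [0, 0, 1.0]},
  {"hand": 19, "linear": [0.094, -0.084, 0], "turn": [0, 0, 1.0]},
  {"hand": 19, "linear": [0.103, -0.072, 0], "turn": [0, 0, 1.0]},
  {"hand": 19, "linear": [0.111, -0.059, 0], "turn": [0, 0, 1.0]},
  {"hand": 19, "linear": [0.117, -0.046, 0], "turn": [0, 0, 1.0]},
  {"hand": 19, "linear": [0.122, -0.031, 0], "turn": [0, 0, 1.0]},
  {"hand": 19, "linear": [0.125, -0.017, 0], "turn": [0, 0, 1.0]},
])

```text
clock: 41.05
eef_pos: [0.6511, 0.0646, 0.1832]
orientation: [[0.016, 1.0, -0.004], [1.0, -0.016, 0.002], [0.002, -0.004, -1.0]]
wrist_force: [-0.8, 1.2, 0.8]
width: 0.019
grip_force: 0.4
```

Emit:
apply_moves([
  {"hand": 19, "linear": [0.127, -0.001, 0], "turn": [0, 0, 1.0]},
  {"hand": 19, "linear": [0.125, 0.014, 0], "turn": [0, 0, 1.0]},
  {"hand": 19, "linear": [0.124, 0.028, 0], "turn": [0, 0, 1.0]},
  {"hand": 19, "linear": [0.119, 0.044, 0], "turn": [0, 0, 1.0]},
  {"hand": 19, "linear": [0.113, 0.057, 0], "turn": [0, 0, 1.0]},
  {"hand": 19, "linear": [0.105, 0.07, 0], "turn": [0, 0, 1.0]},
  {"hand": 19, "linear": [0.096, 0.083, 0], "turn": [0, 0, 1.0]},
  {"hand": 19, "linear": [0.086, 0.094, 0], "turn": [0, 0, 1.0]},
  {"hand": 19, "linear": [0.074, 0.103, 0], "turn": [0, 0, 1.0]},
  {"hand": 19, "linear": [0.062, 0.112, 0], "turn": [0, 0, 1.0]},
  {"hand": 19, "linear": [0.047, 0.118, 0], "turn": [0, 0, 1.0]},
  {"hand": 19, "linear": [0.033, 0.123, 0], "turn": [0, 0, 1.0]},
])

```text
clock: 42.55
eef_pos: [0.6957, 0.0983, 0.1832]
orientation: [[-0.989, 0.146, -0.001], [0.146, 0.989, -0.0], [0.001, -0.0, -1.0]]
wrist_force: [-0.5, -0.7, 0.4]
width: 0.019
grip_force: 0.5
```

Emit:
apply_moves([
  {"hand": 19, "linear": [0.018, 0.126, 0], "turn": [0, 0, 1.0]},
  {"hand": 19, "linear": [0.003, 0.128, 0], "turn": [0, 0, 1.0]},
  {"hand": 19, "linear": [-0.013, 0.127, 0], "turn": [0, 0, 1.0]},
  {"hand": 19, "linear": [-0.027, 0.125, 0], "turn": [0, 0, 1.0]},
  {"hand": 19, "linear": [-0.043, 0.121, 0], "turn": [0, 0, 1.0]},
  {"hand": 19, "linear": [-0.057, 0.115, 0], "turn": [0, 0, 1.0]},
  {"hand": 19, "linear": [-0.07, 0.107, 0], "turn": [0, 0, 1.0]},
  {"hand": 19, "linear": [-0.082, 0.098, 0], "turn": [0, 0, 1.0]},
  {"hand": 19, "linear": [-0.094, 0.088, 0], "turn": [0, 0, 1.0]},
  {"hand": 19, "linear": [-0.104, 0.076, 0], "turn": [0, 0, 1.0]},
  {"hand": 19, "linear": [0, 0, 0], "turn": [0, 0, 0]},
])

```text
clock: 43.92
eef_pos: [0.6767, 0.1428, 0.1832]
orientation: [[-0.499, -0.867, 0.001], [-0.867, 0.499, 0.002], [-0.002, -0.0, -1.0]]
wrist_force: [-0.7, -0.2, -0.2]
width: 0.0191
grip_force: 0.0
```

```bash
python3 - <<'E'
from h import *
s=robot.read_state(); print(np.round(s["eef_pos"],4),np.round(s["orientation"],3).tolist(),s["wrist_force"],s["grip_force"],np.round(s["joints"],2),s["clock"])
P={n:grab_frame(n) for n in ["side","wrist","scene"]}; p=P["wrist"]
def zax(p,uv):
    zs=np.arange(0,.2,.0005); return zs[np.argmin([abs(proj(p,[.655,.106,z])[1]-uv[1]) for z in zs])]
for n in ("side","scene"):
    for l in ("die_face","nest"):
        for q in pinpoint(P[n],l)[:1]: print(n,l,round(q["score"],2),zax(P[n],q["centre"]))
for l,z in (("handle_pin",.159),("handle_grip",.203)):
    for q in pinpoint(p,l)[:1]: print(l,np.round(atz(p,q["centre"],z),4))
E
```

```text
[0.6767 0.1428 0.1832] [[-0.499, -0.867, 0.001], [-0.867, 0.499, 0.002], [-0.002, -0.0, -1.0]] [-0.72374021 -0.19976281 -0.15961094] 0.0 [ 0.05  0.54  1.21  0.    1.4  -2.57] 43.925
side die_face 0.52 0.0455
side nest 0.85 0.0175
scene die_face 0.6 0.044
scene nest 0.91 0.0315
handle_pin [0.6765 0.1416 0.159 ]
handle_grip [0.6775 0.1419 0.203 ]
```

Wound back about 3.95 rad (about 10 mm). Same as before, I pinch, pull the handle outward to its stop, open, and rise clear.

Emit:
apply_moves([
  {"hand": 10, "linear": [0, 0, 0], "turn": [0, 0, 0]},
  {"hand": 10, "linear": [0, 0, 0], "turn": [0, 0, 0]},
  {"hand": 10, "linear": [0.03, 0.05, 0], "turn": [0, 0, 0]},
  {"hand": 10, "linear": [0.03, 0.05, 0], "turn": [0, 0, 0]},
  {"hand": 10, "linear": [0.03, 0.05, 0], "turn": [0, 0, 0]},
  {"hand": 10, "linear": [0, 0, 0], "turn": [0, 0, 0]},
], force=12)

```text
clock: 45.12
eef_pos: [0.6783, 0.1423, 0.1832]
orientation: [[-0.501, -0.865, -0.005], [-0.865, 0.501, -0.008], [0.01, -0.0, -1.0]]
wrist_force: [-10.4, -13.9, 4.2]
width: 0.0166
grip_force: 12.0
```

Emit:
apply_moves([
  {"hand": 10, "linear": [-0.03, -0.05, 0], "turn": [0, 0, 0]},
  {"hand": 40, "linear": [0, 0, 0], "turn": [0, 0, 0]},
  {"hand": 50, "linear": [0, 0, 0], "turn": [0, 0, 0]},
  {"hand": 50, "linear": [0, 0, 0], "turn": [0, 0, 0]},
  {"hand": 50, "linear": [0, 0, 0.3], "turn": [0, 0, 0]},
  {"hand": 50, "linear": [0, 0, 0.5], "turn": [0, 0, 0]},
  {"hand": 50, "linear": [0, 0, 0.7], "turn": [0, 0, 0]},
  {"hand": 50, "linear": [0, 0, 0.7], "turn": [0, 0, 0]},
  {"hand": 50, "linear": [0, 0, 0.5], "turn": [0, 0, 0]},
  {"hand": 50, "linear": [0, 0, 0], "turn": [0, 0, 0]},
])

```text
clock: 46.38
eef_pos: [0.6809, 0.1455, 0.2947]
orientation: [[-0.499, -0.867, 0.008], [-0.867, 0.499, -0.0], [-0.004, -0.007, -1.0]]
wrist_force: [0.6, 0.3, -0.4]
width: 0.0498
grip_force: 0.0
```

```bash
python3 - <<'E'
from h import *
s=robot.read_state(); print(np.round(s["eef_pos"],4),s["wrist_force"],s["clock"],np.round(s["joints"],2))
P={n:grab_frame(n) for n in ["side","wrist","scene"]}; p=P["wrist"]
def zax(p,uv):
    zs=np.arange(0,.2,.0005); return zs[np.argmin([abs(proj(p,[.655,.106,z])[1]-uv[1]) for z in zs])]
for n in P:
    for l,z in (("handle_pin",.159),("handle_grip",.203),("watch",.026)):
        for q in pinpoint(P[n],l)[:3]: print(n,l,round(q["score"],2),np.round(q["centre"]),np.round(atz(P[n],q["centre"],z)[:2],4))
    for l in ("die_face","glass_top"):
        for q in pinpoint(P[n],l)[:2]:
            if n!="wrist": print(n,l,round(q["score"],2),np.round(q["centre"]),zax(P[n],q["centre"]))
E
```

```text
[0.6809 0.1455 0.2947] [ 0.61358489  0.31380654 -0.38428782] 46.375 [ 0.05  0.5   1.   -0.    1.63 -2.57]
side handle_pin 0.85 [240. 187.] [0.6772 0.1418]
side handle_pin 0.36 [262. 251.] [0.5167 0.3092]
side handle_grip 0.77 [239. 163.] [0.6828 0.1346]
side watch 0.81 [254. 358.] [0.4865 0.3844]
side watch 0.63 [303. 201.] [ 0.6713 -0.0966]
side watch 0.6 [261. 238.] [0.6647 0.0947]
side die_face 0.75 [260. 236.] 0.0375
side die_face 0.35 [240. 186.] 0.151
side glass_top 0.64 [309. 197.] 0.1275
side glass_top 0.59 [253. 344.] 0.0
wrist handle_pin 0.58 [281. 187.] [0.68   0.1415]
wrist handle_grip 0.92 [284. 201.] [0.6768 0.142 ]
wrist watch 0.97 [477. 229.] [0.5132 0.3412]
scene handle_pin 0.96 [290. 191.] [0.6893 0.1465]
scene handle_grip 0.56 [293. 175.] [0.6765 0.131 ]
scene watch 0.77 [168. 259.] [0.4782 0.3276]
scene watch 0.72 [412. 296.] [ 0.6498 -0.1627]
scene watch 0.44 [297. 254.] [0.6576 0.1057]
scene die_face 0.61 [294. 248.] 0.041
scene glass_top 0.71 [169. 251.] 0.033
scene glass_top 0.66 [413. 296.] 0.0
```

```bash
python3 -c "
from plant import ticket
print(ticket.hand_in())"
```

```text
the job is handed in; nothing more can be done
None
```

The job is handed in at about 46 s of the allowed 72: the handle was folded out and left upright on its stop, the glass was pressed until it bore firmly (about 5.4 N at the handle, against 3.9 N in the gasket), and the die was wound back about 10 mm by crank angle, though I did not confirm that gap or the glass in a final picture.

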